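Pack the graded parts cups in their pail and hang it up

ROBOT

A 6-joint arm with a two-finger parallel gripper is mounted at the origin on the work surface. World frame = base frame: x ahead of the robot, y to its left, z up, the work surface at z = 0. Lengths are in mm, angles in rad, forces in N, time in s.
With the tool pointing down it reaches from about 400 to 925 mm from the base axis. Payload 12.5 kg.
Tool frame: the origin (TCP) lies at the very end of the fingers, on their centre line; the grasp point (between the pads) lies 19 mm behind it; x points along the fingers, y is the direction in which the jaws open and shut, and the axes are right-handed (so a half turn about x gives the same grasp; the last joint's range is limited). The gripper opens to 95 mm and grips with 3 to 60 N. Pads are 20 mm wide; open, the fingers measure 119 mm over their backs; the gripper's body (75 mm by 180 mm) begins 59 mm behind the grasp point.
Start: joints at [1.152, 0.491, 1.559, -0, 1.092, -0.106], TCP at [192.311, 594.696, 214.661] pointing down, gripper open.
Joint ranges: [-3.1, 3.1], [-0.84, 2.19], [0.05, 2.79], [-1.13, 4.28], [0.06, 2.93], [-2.69, 2.69]. Speed limits (rad/s): [2.22, 2.22, 2.79, 3.14, 3.14, 3.14].

INTERFACE

Orientations are given as [roll, pitch, yaw] about the fixed x, y, z axes, in that order (R = Rz(yaw) Ry(pitch) Rx(roll)).
In Python, from cell import env, optics, job gives the robot as it stands.
- The arm moves only by the shell command python3 -m handwheel 'ROWS' [OPENING]. ROWS is JSON, a list of rows, each an object with "travel": the shift along the world's x, y, z in mm, a list of three; "roll": the turn about the world's z in degrees. In form: [{"travel": [dx, dy, dz], "roll": roll}, ...]. A call has 1 to 8 rows; each row is the pose to reach, as a shift and turn from the pose commanded when the call began; what a row does not reach only later rows make up. A row lasts 1/10 s, in which the tool goes at most 50 mm and 8.59 degrees, less where a joint would pass 70% of its speed; a pose out of reach is approached as far as the arm can. A call with a gripper value outside its range is refused whole. OPENING is the closure, from -1 (fully open) to 1 (shut), set as the call begins (- or left out, the last holds). The fingers move at their own pace and stop on an object; the grip force is fixed at half the most. Time passes only in rows, so rows that repeat a pose let the fingers close. It gives the time, the measured TCP pose, the force and the opening at its end, in the units of the state.
- env.state(): the state, without advancing time (a new reading comes with each control period).
- optics.read_camera(name): name is "scene" or "top" or "wrist"; returns the picture (384x512x3 uint8, red, green, blue); there is no depth.
- optics.camera_params(name): a dict with "fx", "fy", "cx", "cy" (pixels), "k1" (the pictures are not rectified: a ray, as slopes to the right and down, at radius r is drawn at 1 + k1 r^2 times it, then the intrinsics apply), "world_from_camera" (4x4, takes a point from camera to world coordinates). Camera axes: x right, y up, looking along -z (the intrinsics and any distortion apply to the point x, -y, -z); pixel columns grow to the right and rows downward; lengths in mm; the calibration is good to about 2 mm. A picture is of the moment at which its call begins: read the wrist's pose just before it. camera_params takes no time and is no camera call; for the wrist camera it gives the pose at the moment of the call.
- job.job_done(): hands the job in, once; it reports no verdict.
The state is a dict: "t": time; "joints": joint angles; "qvel": joint speeds; "tau": joint torques, N m; "eef_pos": TCP position; "tcp_rot": TCP orientation; "ft_force": force on the tool from outside, world axes, zero at the start; "moment": the same for the moment, N m; "opening": opening from 0.0 (shut) to 1.0 (fully open).
Only numpy, scipy, OpenCV 4.12 (cv2) and the standard library are available. Lean on these libraries where they do the work, as an engineer would, in place of code of your own. Each camera call takes 0.05 s, during which the arm holds its last target.

TASK

Pack the sorting kit at the parts counter: nest the steel cups (two or three of them) in size order in the aluminium pail, the largest first and each smaller one standing inside the larger, and put every loose brass plug into the innermost cup. Then, with everything in it, hang the pail by its red loop handle over both prongs of the hook stand, pail on the prongs' side of the panel, let go and leave it hanging still. Keep the pail upright and leave the other goods on the counter where they are.

Things in the scene. Friction and masses are not known exactly. Their poses are not given: they have to be found in the camera images.
- pail: Round aluminium pail, open top, outer diameter 108 mm at the base, 116 mm at the rim, 70 mm tall, wall 3 mm, floor 4 mm thick, about 0.22 kg. Origin: centre of the underside, z up. A stiff square loop handle with a red bar stands up at its +x side, carried by two 8 mm uprights at y = +-44 mm, from 40 mm above the underside up to the bar.
- pail_bar (a point): Middle of the underside of the pail's red grip bar: 64 mm from the pail's axis along +x, 115 mm above its underside; axes as the pail's. The bar is 8 mm thick along x, 96 mm long along y, 22 mm tall (up from this point). The opening below the bar, above the rim, is 45 mm high and 80 mm wide.
- cup_l: Largest of three graded steel cups (any may be absent): round, open top, outer diameter 88 mm at the base, 96 mm at the rim, 60 mm tall, wall 3 mm, floor 4 mm. Origin: centre of underside, z up. An upright orange tab, 8 mm thick (radially), 24 mm wide, rises from the rim to 104 mm above the underside, its middle plane 47 mm from the axis on the cup's +x side.
- cup_m: Middle of three graded steel cups (any may be absent): round, open top, outer diameter 70 mm at the base, 78 mm at the rim, 52 mm tall, wall 3 mm, floor 4 mm. Origin: centre of underside, z up. An upright yellow tab, 8 mm thick (radially), 24 mm wide, rises from the rim to 100 mm above the underside, its middle plane 38 mm from the axis on the cup's +x side.
- cup_s: Smallest of three graded steel cups (any may be absent): round, open top, outer diameter 52 mm at the base, 60 mm at the rim, 44 mm tall, wall 3 mm, floor 4 mm. Origin: centre of underside, z up. An upright blue tab, 8 mm thick (radially), 24 mm wide, rises from the rim to 96 mm above the underside, its middle plane 29 mm from the axis on the cup's +x side.
- stand: Fixed hook stand: dark base plate 12 mm thick (x -105 to 45, y +-80 mm) and white pegboard panel 18 mm thick (x +-9), 160 mm wide, top 160 mm above the counter. Origin: on the counter under the panel; its -x points out from the panel's front. Two 7 mm steel prongs at y = +-30 mm rise from the panel's top edge and run level to -x.
- hook (a point): Where the middle of the bar's underside belongs: between the prongs, at their upper side, 190 mm above the counter, stand x = -19 mm; axes as the stand's. The bar may lie from the panel's front (x = -9) to the prongs' upturned tips (inner face x = -29 mm, 13 mm higher than the prongs). The pail hangs on the -x side, its uprights leaning on the panel.
- plug1_mid (a point): Centre of a brass pipe plug, a cylinder 16 mm in diameter and 14 mm tall, 25 g, standing on end at first (centre 7 mm above the counter); z along its axis. It may be absent.
- plug2_mid (a point): Centre of a brass pipe plug, a cylinder 16 mm in diameter and 14 mm tall, 25 g, standing on end at first (centre 7 mm above the counter); z along its axis. It may be absent.
- plug3_mid (a point): Centre of a brass pipe plug, a cylinder 16 mm in diameter and 14 mm tall, 25 g, standing on end at first (centre 7 mm above the counter); z along its axis. It may be absent.
- plug4_mid (a point): Centre of a brass pipe plug, a cylinder 16 mm in diameter and 14 mm tall, 25 g, standing on end at first (centre 7 mm above the counter); z along its axis. It may be absent.
- oil_red: Bystander: red oil bottle, 160 mm tall; leave it alone. Origin: centre of its underside.
- oil_blue: Bystander: blue oil bottle, 160 mm tall; leave it alone. Origin: centre of its underside.
- valve: Bystander: brass ball valve with a yellow lever, about 110 mm long; leave it alone. Origin: centre of its underside.
- tape: Bystander: blue roll of tape, 90 mm across; leave it alone. Origin: centre of its underside.
- carton: Bystander: brown carton 80 x 60 x 50 mm; leave it alone. Origin: centre of its underside.
Things that resemble listed ones, but are neither listed nor needed, are in the scene too. Leave any brown look-alike of the cup_l alone. Leave any turquoise look-alike of the cup_m alone.

How it is judged (in metres and radians):
On the way, in this order (a step that is already met when the one before it is completed fails the run):
1. with the pail still standing on the counter, all cups are nested in it in size order and all plugs are in the innermost cup (horizontal distance between cup_l and pail below 0.013 m and z of cup_l in the frame of pail between 0.001 and 0.022 m and horizontal distance between cup_m and pail below 0.022 m and z of cup_m in the frame of pail between 0.001 and 0.022 m and horizontal distance between cup_s and pail below 0.031 m and z of cup_s in the frame of pail between 0.001 and 0.022 m and horizontal distance between each of plug1_mid, plug2_mid, plug3_mid, plug4_mid and pail below 0.053 m and z of plug1_mid in the frame of pail between 0.003 and 0.082 m and z of plug2_mid in the frame of pail between 0.003 and 0.082 m and z of plug3_mid in the frame of pail between 0.003 and 0.082 m and z of plug4_mid in the frame of pail between 0.003 and 0.082 m and horizontal distance between cup_m and cup_l below 0.012 m and z of cup_m in the frame of cup_l between 0.001 and 0.022 m and horizontal distance between cup_s and cup_l below 0.021 m and z of cup_s in the frame of cup_l between 0.001 and 0.022 m and horizontal distance between each of plug1_mid, plug2_mid, plug3_mid, plug4_mid and cup_l below 0.043 m and z of plug1_mid in the frame of cup_l between 0.003 and 0.072 m and z of plug2_mid in the frame of cup_l between 0.003 and 0.072 m and z of plug3_mid in the frame of cup_l between 0.003 and 0.072 m and z of plug4_mid in the frame of cup_l between 0.003 and 0.072 m and horizontal distance between cup_s and cup_m below 0.012 m and z of cup_s in the frame of cup_m between 0.001 and 0.022 m and horizontal distance between each of plug1_mid, plug2_mid, plug3_mid, plug4_mid and cup_m below 0.034 m and z of plug1_mid in the frame of cup_m between 0.003 and 0.064 m and z of plug2_mid in the frame of cup_m between 0.003 and 0.064 m and z of plug3_mid in the frame of cup_m between 0.003 and 0.064 m and z of plug4_mid in the frame of cup_m between 0.003 and 0.064 m and horizontal distance between each of plug1_mid, plug2_mid, plug3_mid, plug4_mid and cup_s below 0.025 m and z of plug1_mid in the frame of cup_s between 0.003 and 0.056 m and z of plug2_mid in the frame of cup_s between 0.003 and 0.056 m and z of plug3_mid in the frame of cup_s between 0.003 and 0.056 m and z of plug4_mid in the frame of cup_s between 0.003 and 0.056 m and height (world z) of pail below 0.01 m), for 0.2 s.
2. the packed pail hangs by its bar on both prongs (x of pail_bar in the frame of hook between -0.016 and 0.016 m and y of pail_bar in the frame of hook between -0.018 and 0.018 m and z of pail_bar in the frame of hook between -0.008 and 0.008 m and angle between pail's own z axis and vertical below 0.3 rad and contact force between pail and stand above 1 N and horizontal distance between cup_l and pail below 0.013 m and z of cup_l in the frame of pail between 0.001 and 0.022 m and horizontal distance between cup_m and pail below 0.022 m and z of cup_m in the frame of pail between 0.001 and 0.022 m and horizontal distance between cup_s and pail below 0.031 m and z of cup_s in the frame of pail between 0.001 and 0.022 m and horizontal distance between each of plug1_mid, plug2_mid, plug3_mid, plug4_mid and pail below 0.053 m and z of plug1_mid in the frame of pail between 0.003 and 0.082 m and z of plug2_mid in the frame of pail between 0.003 and 0.082 m and z of plug3_mid in the frame of pail between 0.003 and 0.082 m and z of plug4_mid in the frame of pail between 0.003 and 0.082 m and horizontal distance between cup_m and cup_l below 0.012 m and z of cup_m in the frame of cup_l between 0.001 and 0.022 m and horizontal distance between cup_s and cup_l below 0.021 m and z of cup_s in the frame of cup_l between 0.001 and 0.022 m and horizontal distance between each of plug1_mid, plug2_mid, plug3_mid, plug4_mid and cup_l below 0.043 m and z of plug1_mid in the frame of cup_l between 0.003 and 0.072 m and z of plug2_mid in the frame of cup_l between 0.003 and 0.072 m and z of plug3_mid in the frame of cup_l between 0.003 and 0.072 m and z of plug4_mid in the frame of cup_l between 0.003 and 0.072 m and horizontal distance between cup_s and cup_m below 0.012 m and z of cup_s in the frame of cup_m between 0.001 and 0.022 m and horizontal distance between each of plug1_mid, plug2_mid, plug3_mid, plug4_mid and cup_m below 0.034 m and z of plug1_mid in the frame of cup_m between 0.003 and 0.064 m and z of plug2_mid in the frame of cup_m between 0.003 and 0.064 m and z of plug3_mid in the frame of cup_m between 0.003 and 0.064 m and z of plug4_mid in the frame of cup_m between 0.003 and 0.064 m and horizontal distance between each of plug1_mid, plug2_mid, plug3_mid, plug4_mid and cup_s below 0.025 m and z of plug1_mid in the frame of cup_s between 0.003 and 0.056 m and z of plug2_mid in the frame of cup_s between 0.003 and 0.056 m and z of plug3_mid in the frame of cup_s between 0.003 and 0.056 m and z of plug4_mid in the frame of cup_s between 0.003 and 0.056 m), for 0.2 s.
At the end, for the whole second after the job is handed in: The pail hangs still by its bar on both prongs (bar's underside within 16 mm of the hook point along the prongs, 18 mm across, 8 mm in height), tilted less than 0.3 rad, with every cup standing seated on the floor of the next larger vessel and every plug inside the innermost cup (all of step 2 and linear speed of pail below 0.03 m/s); the robot touches nothing.
It fails at once if the pail is tipped by more than 0.7 rad (angle between pail's own z axis and vertical above 0.7 rad).
It fails at once if a bystander is moved more than 50 mm (distance of any of oil_red, oil_blue, valve, tape, carton from where it was at the start of the episode above 0.05 m).
Of cup_l, cup_m, cup_s only 2 to 3 are there at a start; the rules pass over those that are not, and their reading is None.
Of plug1, plug2, plug3, plug4 only 2 to 4 are there at a start; the rules pass over those that are not, and their reading is None.
At some moment in a run one of cup_l, cup_m, cup_s may be knocked a few centimetres aside while the robot is not near it.
It also fails if it takes over 200 s, if anything falls off the work surface, if the arm or the gripper's body presses on something with over 40 N, if the wrist force passes 120 N, or if a joint passes its speed limit or range.

## Working session

There is one attempt and no reset: what is moved stays moved. The work goes in short steps, Python scripts to look and compute and a shell command to move; the robot and the scene stay as the last step left them, time stands still between calls to the robot, and variables do not carry over. Pictures are saved under pics/ and viewed, and the job is handed in when it is done.

```bash
ls; mkdir -p pics; python3 - <<'E'
from cell import env,optics,job
import cv2
print(env.state())
for n in("scene","top","wrist"):
    p=optics.camera_params(n);print(n,p)
    im=optics.read_camera(n);cv2.imwrite(f"pics/{n}0.png",im[:,:,::-1])
E
```

```text
pics
{'t': 0.0, 'joints': array([ 1.15239107e+00,  4.91507297e-01,  1.55944805e+00, -2.35739117e-05,
        1.09167983e+00, -1.05610745e-01]), 'qvel': array([-0.00106578, -0.00082334,  0.00113773, -0.0006945 , -0.00057942,
        0.00113681]), 'tau': array([-3.64290991e-04, -6.12645006e+01, -2.58192819e+01,  6.93344395e-02,
        4.81501746e-02, -6.55046006e-05]), 'eef_pos': array([192.21661491, 594.45654457, 214.09469483]), 'tcp_rot': array([-1.65635434,  1.5697536 , -1.96913797]), 'ft_force': array([-0.28224448, -0.41026175,  0.77387521]), 'moment': array([ 0.02493413, -0.00172841,  0.02082534]), 'opening': 1.0007109621556889}
scene {'fx': 366.0671877479562, 'fy': 366.0671877479562, 'cx': 255.32523147075977, 'cy': 192.08024402796497, 'k1': 0.008253008252321944, 'world_from_camera': array([[ 9.09054079e-02, -5.72789877e-01,  8.14645913e-01,
         1.37825983e+03],
       [ 9.95708114e-01,  3.80136733e-02, -8.43819430e-02,
        -4.07192864e+01],
       [ 1.73654391e-02,  8.18820321e-01,  5.73787176e-01,
         7.32937522e+02],
       [ 0.00000000e+00,  0.00000000e+00,  0.0
[... 336 characters left out ...]
,
         1.91399891e+01],
       [-1.42291349e-02,  7.01691409e-02,  9.97433619e-01,
         1.36124356e+03],
       [ 0.00000000e+00,  0.00000000e+00,  0.00000000e+00,
         1.00000000e+00]])}
wrist {'fx': 314.96204985831235, 'fy': 314.96204985831235, 'cx': 256.38210135636757, 'cy': 192.1541322549146, 'k1': 0.005090654691943357, 'world_from_camera': array([[ 3.08480940e-01, -9.24378389e-01, -2.24419482e-01,
         1.30217545e+02],
       [ 9.51230219e-01,  2.99583898e-01,  7.35564981e-02,
         6.14707100e+02],
       [-7.61573937e-04, -2.36165371e-01,  9.71712580e-01,
         3.84819043e+02],
       [ 0.00000000e+00,  0.00000000e+00,  0.00000000e+00,
         1.00000000e+00]])}
```

View pics/scene0.png

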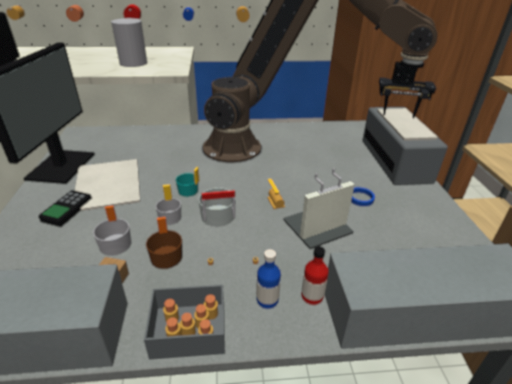

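View pics/top0.png

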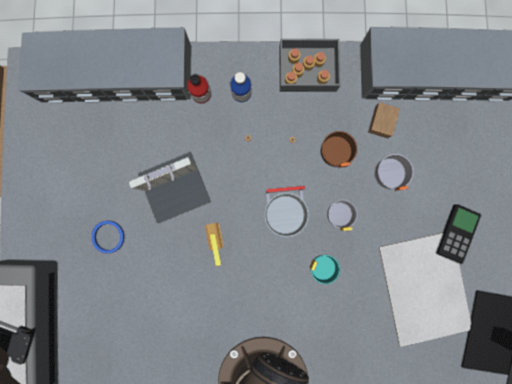

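View pics/wrist0.png

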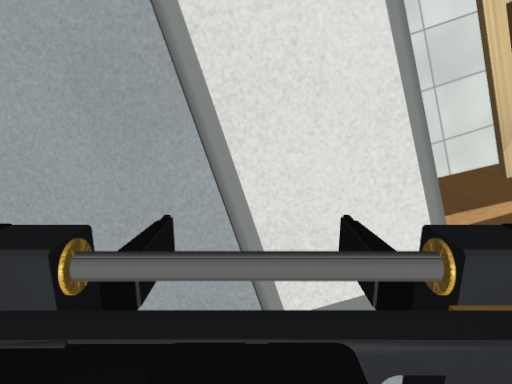

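The top image shows the pail at (285,213), its red bar at (286,190), cup_l at (393,172), cup_m at (341,214), plugs at (248,137) and (292,140), and the stand at (165,180). The brown and turquoise cups are look-alikes, and I see no cup_s yet. I'll zoom in.

```bash
cat > h.py <<'E'
import numpy as np,cv2
from cell import env,optics,job
def px2w(p,u,v,z):
    x=(u-p['cx'])/p['fx'];y=(v-p['cy'])/p['fy']
    xs,ys=x,y
    for _ in range(20):
        s=1+p['k1']*(xs*xs+ys*ys);xs,ys=x/s,y/s
    T=p['world_from_camera'];d=T[:3,:3]@np.array([xs,-ys,-1]);o=T[:3,3]
    return o+d*(z-o[2])/d[2]
def w2px(p,P):
    T=p['world_from_camera'];P=np.atleast_2d(P)
    c=(P-T[:3,3])@T[:3,:3]
    x=c[:,0]/-c[:,2];y=-c[:,1]/-c[:,2];s=1+p['k1']*(x*x+y*y)
    return np.c_[p['fx']*x*s+p['cx'],p['fy']*y*s+p['cy']]
def snap(n,name,crop=None,k=1):
    p=optics.camera_params(n);im=optics.read_camera(n)[:,:,::-1].copy()
    cv2.imwrite(f"pics/{name}_raw.png",im)
    o=im
    if crop: o=im[crop[1]:crop[3],crop[0]:crop[2]]
    if k!=1:o=cv2.resize(o,None,fx=k,fy=k,interpolation=cv2.INTER_CUBIC)
    cv2.imwrite(f"pics/{name}.png",o);return p,im
E
python3 - <<'E'
import cv2
im=cv2.imread('pics/top0.png')
cv2.imwrite('pics/topA.png',cv2.resize(im[90:290,230:430],None,fx=3,fy=3,interpolation=2))
cv2.imwrite('pics/topB.png',cv2.resize(im[40:260,80:340],None,fx=2.7,fy=2.7,interpolation=2))
im=cv2.imread('pics/scene0.png')
cv2.imwrite('pics/scA.png',cv2.resize(im[150:350,80:340],None,fx=3,fy=3,interpolation=2))
E
```

```text
(no output)
```

View pics/topA.png

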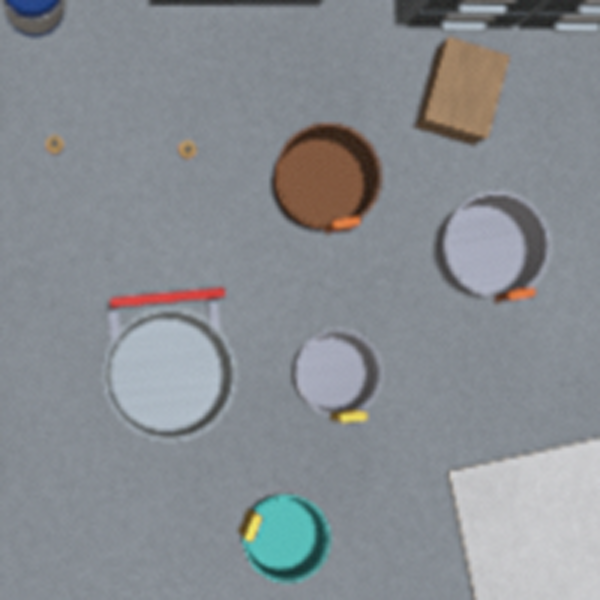

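View pics/topB.png

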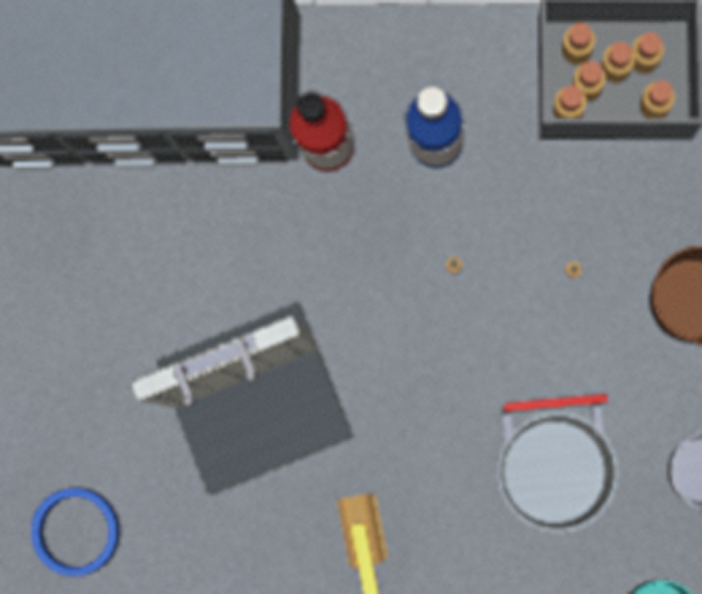

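View pics/scA.png

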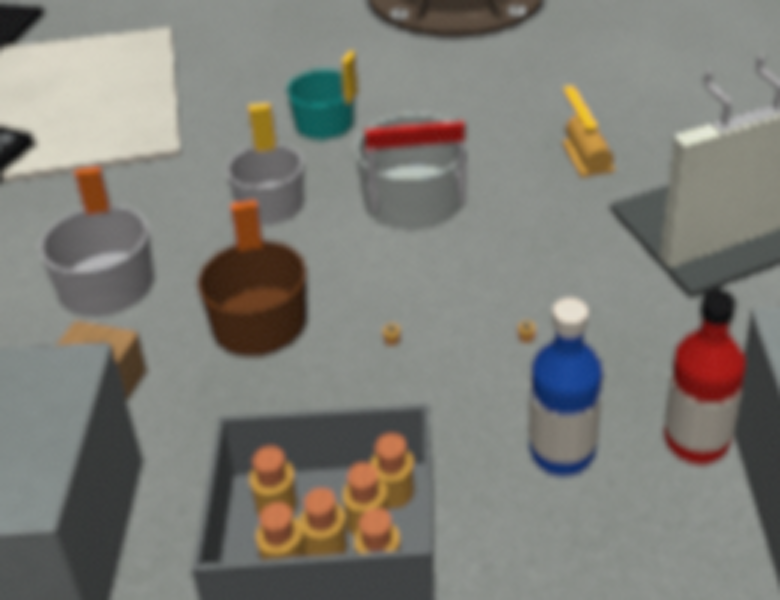

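Two cups (l and m) and two plugs are present; there's no blue tab anywhere. Next I'll get estimates from the rim and tab pixels in the top view, checked against the scene view.

```bash
cat > est.py <<'E'
from h import *
from scipy.optimize import least_squares
def cen(mask,box):
    x0,y0,x1,y1=box;m=np.zeros(mask.shape,bool);m[y0:y1,x0:x1]=mask[y0:y1,x0:x1]
    v,u=np.nonzero(m);return u.mean(),v.mean(),len(u)
def hsv(im):return cv2.cvtColor(im,cv2.COLOR_BGR2HSV)
def rng(im,lo,hi):return cv2.inRange(hsv(im),lo,hi)>0
def circ(xy,r,z,n=60):
    a=np.linspace(0,2*np.pi,n);return np.c_[xy[0]+r*np.cos(a),xy[1]+r*np.sin(a),np.full(n,z)]
def tri(pts):
    # pts: list of (params,u,v) -> 3D
    f=lambda X:np.concatenate([(w2px(p,X)[0]-[u,v]) for p,u,v in pts])
    s=least_squares(f,[500,0,50]);return s.x,np.abs(s.fun).max()
E
python3 - <<'E'
from est import *
T=optics.camera_params('top');S=optics.camera_params('scene')
t=cv2.imread('pics/top0.png');s=cv2.imread('pics/scene0.png')
O=((5,150,120),(14,255,255));Y=((20,120,120),(35,255,255));R=((0,170,100),(4,255,255))
def mm(im,c):return rng(im,*c)
for nm,c,bt,bs,z in (('l tab',O,(385,175,420,200),(95,200,125,225),82),('m tab',Y,(335,222,360,240),(155,175,180,205),76),('bar',R,(260,180,312,200),(190,180,245,205),126)):
    a=cen(mm(t,c),bt);b=cen(mm(s,c),bs)
    print(nm,a,b,'top@z',px2w(T,*a[:2],z).round(1),tri([(T,*a[:2]),(S,*b[:2])]))
print('l rim',px2w(T,230+492/3,90+246/3,60).round(1),'m rim',px2w(T,230+337/3,90+375/3,52).round(1),'pail rim',px2w(T,230+170/3,90+376/3,70).round(1))
for uv in ((230+55/3,90+144/3),(230+187/3,90+149/3)):
    print('plug',px2w(T,*uv,14).round(1))
for uv in ((80+392/3,150+333/3),(80+526/3,150+331/3)):
    print('plug sc',px2w(S,*uv,7).round(1))
# stand: panel top edge corners (front/back) in topB /2.7
for uv in ((133,390),(143,403),(290,318),(300,332)):print('panel top',px2w(T,80+uv[0]/2.7,40+uv[1]/2.7,160).round(1))
for uv in ((186,401),(253,377)):print('tip',px2w(T,80+uv[0]/2.7,40+uv[1]/2.7,203).round(1))
for uv in ((352,437),(211,494)):print('base',px2w(T,80+uv[0]/2.7,40+uv[1]/2.7,12).round(1))
E
```

```text
l tab (np.float64(402.6666666666667), np.float64(187.27777777777777), 18) (np.float64(110.31067961165049), np.float64(212.7378640776699), 103) top@z [ 523.8 -364.9   82. ] (array([ 524.0207976 , -365.99994486,   78.6095442 ]), np.float64(0.03021083181867823))
m tab (np.float64(346.8076923076923), np.float64(228.1153846153846), 26) (np.float64(166.98058252427185), np.float64(191.80582524271844), 103) top@z [ 418.6 -217.1   76. ] (array([ 418.46535567, -218.59796697,   70.76507538]), np.float64(0.24674436529207355))
bar (np.float64(286.5111111111111), np.float64(188.62222222222223), 45) (np.float64(217.36969696969697), np.float64(194.66060606060606), 165) top@z [519.3 -57.8 126. ] (array([519.41854977, -59.16664864, 123.9412382 ]), np.float64(0.5543800952448237))
l rim [ 565.9 -349.    60. ] m rim [ 452.7 -210.    52. ] pail rim [452.6 -61.2  70. ]
plug [665.5  39.   14. ]
plug [660.3 -82.1  14. ]
plug sc [664.3 -84.7   7. ]
plug sc [670.8  36.5   7. ]
panel top [529.2 330.5 160. ]
panel top [517.3 321.1 160. ]
panel top [594.3 186.6 160. ]
panel top [581.4 177.4 160. ]
tip [516.6 272.  203. ]
tip [537.4 212.9 203. ]
base [490.2 143.5  12. ]
base [432.6 287.2  12. ]
```

```bash
cat >> h.py <<'E'
from scipy.spatial.transform import Rotation as Ro
def st():
    s=env.state();R=Ro.from_euler('xyz',s['tcp_rot']).as_matrix()
    j=np.degrees(np.arctan2(R[1,1],R[0,1]))
    print('t',round(s['t'],2),'tcp',s['eef_pos'].round(1),'jaw deg',j.round(2),'x',R[:,0].round(3),'j1,j6',s['joints'][[0,5]].round(3),'F',s['ft_force'].round(1),'op',round(s['opening'],3));return s,j
E
python3 -c "
from h import *
s,j=st()
R=Ro.from_euler('xyz',s['tcp_rot']).as_matrix()
p=optics.camera_params('wrist')['world_from_camera']
print((R.T@(p[:3,3]-s['eef_pos'])).round(1));print((R.T@p[:3,:3]).round(3))"
```

```text
t 0.15 tcp [192.2 594.5 214.2] jaw deg 72.08 x [-0.    -0.001 -1.   ] j1,j6 [ 1.152 -0.106] F [ 0.4  0.3 -1.2] op 0.998
[-170.7   -0.   -65.2]
[[-0.     0.236 -0.972]
 [ 1.     0.001  0.   ]
 [ 0.001 -0.972 -0.236]]
```

```bash
python3 -m handwheel '[{"travel":[0,0,50],"roll":0},{"travel":[40,-30,80],"roll":0},{"travel":[75,-65,80],"roll":0},{"travel":[110,-100,80],"roll":0},{"travel":[145,-135,80],"roll":0},{"travel":[175,-175,80],"roll":0},{"travel":[200,-218,80],"roll":0},{"travel":[220,-262,80],"roll":0}]' -1; python3 -c "
from h import *
st()"
```

```text
t: 0.95
eef_pos: [411.8, 334.2, 294.4]
tcp_rot: [-2.29, 1.571, -2.603]
ft_force: [0.4, 0.4, 1.0]
opening: 0.998
t 0.95 tcp [411.8 334.2 294.4] jaw deg 72.07 x [-0. -0. -1.] j1,j6 [ 0.557 -0.701] F [0.4 0.4 1. ] op 0.998
```

```bash
python3 -m handwheel '[{"travel":[0,-45,0],"roll":0},{"travel":[0,-92,0],"roll":-7},{"travel":[5,-140,0],"roll":-14},{"travel":[10,-188,0],"roll":-21},{"travel":[20,-235,0],"roll":-28},{"travel":[30,-282,0],"roll":-35},{"travel":[40,-330,0],"roll":-42},{"travel":[50,-378,0],"roll":-50}]'; python3 -m handwheel '[{"travel":[10,-47,0],"roll":0},{"travel":[20,-94,-5],"roll":0},{"travel":[30,-140,-10],"roll":0},{"travel":[40,-185,-20],"roll":0},{"travel":[50,-230,-30],"roll":0},{"travel":[60,-270,-40],"roll":0},{"travel":[70,-310,-50],"roll":0},{"travel":[70,-310,-50],"roll":0}]'; python3 -c "
from h import *
st();p,im=snap('wrist','w1');np.save('pics/w1.npy',p,allow_pickle=True)"
```

```text
t: 1.75
eef_pos: [460.7, -44.0, 294.8]
tcp_rot: [1.278, 1.57, 0.088]
ft_force: [1.4, 1.0, -0.8]
opening: 0.996
t: 2.55
eef_pos: [530.6, -355.9, 241.9]
tcp_rot: [-2.473, 1.568, 2.622]
ft_force: [-0.1, 1.0, -0.4]
opening: 1.001
t 2.55 tcp [ 530.6 -355.9  241.9] jaw deg 21.9 x [-0.002  0.001 -1.   ] j1,j6 [-0.694 -1.076] F [-0.1  1.  -0.4] op 1.001
```

View pics/w1.png

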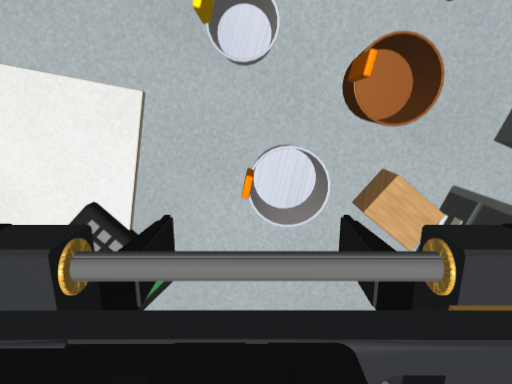

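```bash
cat >> est.py <<'E'
DIM={'l':(48,60,47,104),'m':(39,52,38,100)}
COL={'l':((5,150,120),(14,255,255)),'m':((20,120,120),(35,255,255))}
def tabbox(k,x,y,a,z0=0):
    _,h,d,t=DIM[k];c,s=np.cos(a),np.sin(a)
    return np.array([[x+c*r-s*w,y+s*r+c*w,z0+z] for r in(d-4,d+4) for w in(-12,12) for z in(h,t)])
def hullmask(p,P,k=4):
    uv=w2px(p,P);m=np.zeros((384*k,512*k),np.uint8)
    cv2.fillConvexPoly(m,cv2.convexHull(((uv+.5)*k).round().astype(np.int32)),1)
    return cv2.resize(m.astype(np.float32),(512,384),interpolation=cv2.INTER_AREA)
def fitcup(p,im,k,box,rimc,guess,z0=0,wr=1):
    """tab mask centroid + rim centre pixel -> x,y,yaw"""
    r,h,d,t=DIM[k];a=cen(rng(im,*COL[k]),box)
    def f(q):
        m=hullmask(p,tabbox(k,*q,z0));v,u=np.mgrid[:384,:512]
        if m.sum()<1:return np.ones(4)*100
        tc=np.array([(u*m).sum(),(v*m).sum()])/m.sum()
        e=w2px(p,circ(q,r,z0+h));ec=(e.max(0)+e.min(0))/2
        return np.r_[tc-a[:2],(ec-rimc)*wr]
    s=least_squares(f,guess,diff_step=1e-2,x_scale=[1,1,.02],loss='linear')
    print(k,s.x[:2].round(1),'yaw',np.degrees(s.x[2]).round(1),'res',s.fun.round(2),'npx',a[2])
    return s.x
def overlay(p,im,k,q,name,z0=0,crop=None,kk=2):
    r,h,d,t=DIM[k];o=cv2.resize(im,None,fx=kk,fy=kk,interpolation=cv2.INTER_CUBIC)
    def dr(P,c):cv2.polylines(o,[((w2px(p,P)+.5)*kk).round().astype(np.int32)],True,c,1)
    dr(circ(q,r,z0+h),(0,255,0));dr(circ(q,r-4,z0),(0,255,0))
    uv=((w2px(p,tabbox(k,*q,z0))+.5)*kk).round().astype(np.int32);cv2.polylines(o,[cv2.convexHull(uv)],True,(255,0,255),1)
    if crop:o=o[crop[1]*kk:crop[3]*kk,crop[0]*kk:crop[2]*kk]
    cv2.imwrite(f'pics/{name}.png',o)
E
python3 - <<'E'
from est import *
p=optics.camera_params('wrist');im=cv2.imread('pics/w1_raw.png')
q=fitcup(p,im,'l',(235,160,258,205),(288.5,186),[566,-349,np.radians(201)])
overlay(p,im,'l',q,'w1o',crop=(200,100,360,250),kk=4)
a,b,_=q;print('tab',q[0]+47*np.cos(q[2]),q[1]+47*np.sin(q[2]))
q=fitcup(p,im,'m',(190,0,220,25),(240,22),[453,-210,np.radians(194)])
E
```

```text
l [ 569.7 -353. ] yaw 183.0 res [ 0.34  0.14 -0.37 -0.14] npx 78
tab 522.7951864137883 -355.47378024118984
m [ 452.4 -212.2] yaw 176.2 res [ 2.47  2.18 -2.7  -0.76] npx 81
```

View pics/w1o.png

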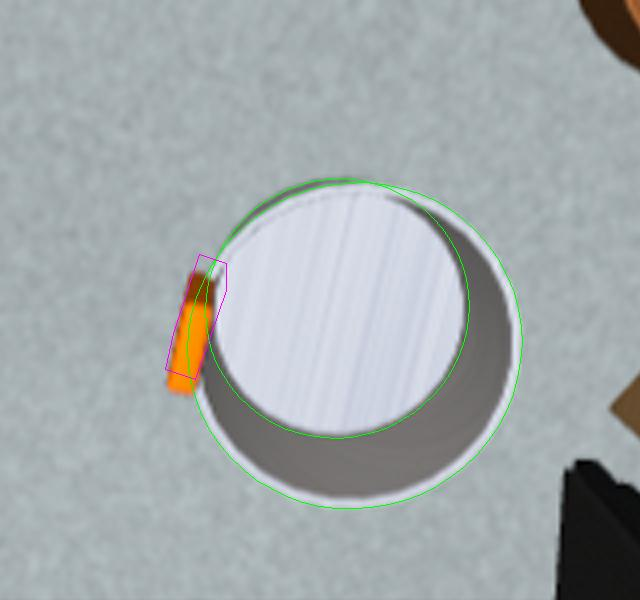

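```bash
sed -i "s/'l':((5,150,120),(14,255,255))/'l':((3,130,60),(17,255,255))/;s/'m':((20,120,120)/'m':((19,110,60)/" est.py
python3 - <<'E'
from est import *
p=optics.camera_params('wrist');im=cv2.imread('pics/w1_raw.png')
q=fitcup(p,im,'l',(235,160,258,205),(287.5,184.7),[566,-349,np.radians(201)])
overlay(p,im,'l',q,'w1o',crop=(200,100,360,250),kk=4)
a,b,_=q;print('tab',q[0]+47*np.cos(q[2]),q[1]+47*np.sin(q[2]))
E
```

```text
l [ 569. -352.] yaw 190.5 res [-0.39 -0.11  0.42  0.12] npx 186
tab 522.821319869406 -360.5620111669118
```

View pics/w1o.png

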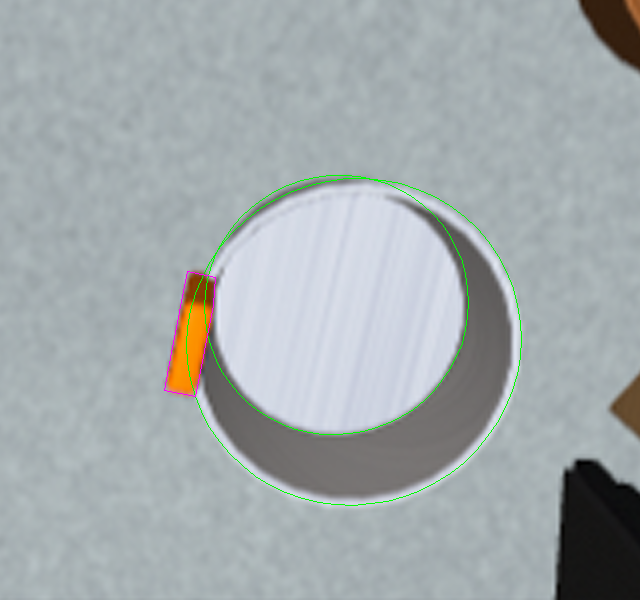

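```bash
python3 -m handwheel '[{"travel":[-8,-4.5,-30],"roll":-6},{"travel":[-8,-4.5,-70],"roll":-11},{"travel":[-8,-4.5,-105],"roll":-11},{"travel":[-8,-4.5,-125],"roll":-11},{"travel":[-8,-4.5,-125],"roll":-11}]'; python3 -c "
from h import *
st();st();snap('wrist','w2');snap('scene','s2',(80,150,230,290),4)"
```

```text
t: 3.1
eef_pos: [521.8, -354.8, 117.5]
tcp_rot: [-2.497, 1.566, 2.409]
ft_force: [0.3, -0.3, -0.6]
opening: 1.001
t 3.1 tcp [ 521.8 -354.8  117.5] jaw deg 11.12 x [-0.003  0.003 -1.   ] j1,j6 [-0.702 -0.896] F [ 0.3 -0.3 -0.6] op 1.001
t 3.1 tcp [ 521.8 -354.8  117.5] jaw deg 11.12 x [-0.003  0.003 -1.   ] j1,j6 [-0.702 -0.896] F [ 0.3 -0.3 -0.6] op 1.001
```

View pics/w2.png

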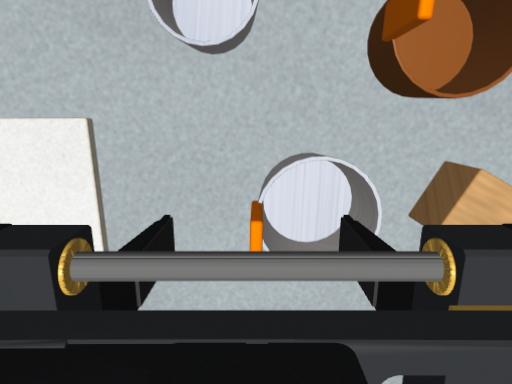

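View pics/s2.png

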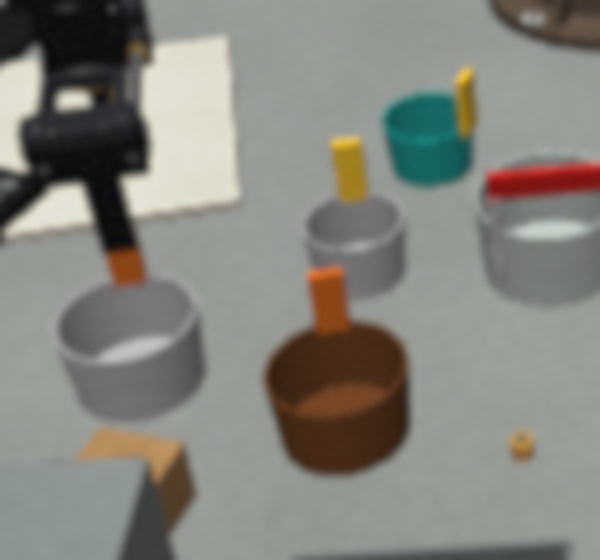

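```bash
python3 -m handwheel '[{"travel":[0,0,0],"roll":0},{"travel":[0,0,0],"roll":0}]'; python3 - <<'E'
from est import *
st()
p,im=snap('wrist','w3')
T=np.array(tabbox('l',569,-352,np.radians(190.5)))
print(w2px(p,T).round(0).tolist())
E
```

```text
t: 3.4
eef_pos: [523.2, -356.7, 121.2]
tcp_rot: [0.712, 1.568, -0.665]
ft_force: [-0.4, 0.6, 0.4]
opening: 1.001
t 3.4 tcp [ 523.2 -356.7  121.2] jaw deg 11.09 x [ 0.002 -0.001 -1.   ] j1,j6 [-0.703 -0.896] F [-0.4  0.6  0.4] op 1.001
[[259.0, 193.0], [260.0, 210.0], [259.0, 223.0], [260.0, 246.0], [249.0, 193.0], [247.0, 210.0], [249.0, 223.0], [247.0, 246.0]]
```

```bash
python3 -m handwheel '[{"travel":[0,-5,-20],"roll":0},{"travel":[0,-5,-38],"roll":0},{"travel":[0,-5,-46],"roll":0},{"travel":[0,-5,-46],"roll":0}]'; python3 -m handwheel '[{"travel":[0,0,0],"roll":0},{"travel":[0,0,0],"roll":0},{"travel":[0,0,0],"roll":0},{"travel":[0,0,0],"roll":0},{"travel":[0,0,0],"roll":0},{"travel":[0,0,0],"roll":0},{"travel":[0,0,0],"roll":0},{"travel":[0,0,0],"roll":0}]' 1; python3 -c "
from h import *
st();snap('wrist','w4');snap('scene','s4',(80,150,230,290),4)"
```

```text
t: 3.85
eef_pos: [522.5, -361.3, 73.1]
tcp_rot: [-2.548, 1.57, 2.358]
ft_force: [-0.4, 0.3, 1.1]
opening: 0.999
t: 4.65
eef_pos: [522.8, -361.5, 73.6]
tcp_rot: [2.698, 1.571, 1.32]
ft_force: [-0.2, -0.3, 0.1]
opening: 0.383
t 4.65 tcp [ 522.8 -361.5   73.6] jaw deg 11.08 x [ 0.  0. -1.] j1,j6 [-0.709 -0.902] F [-0.2 -0.3  0.1] op 0.383
```

View pics/w4.png

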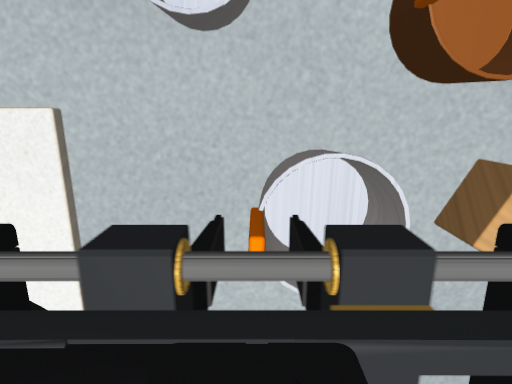

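View pics/s4.png

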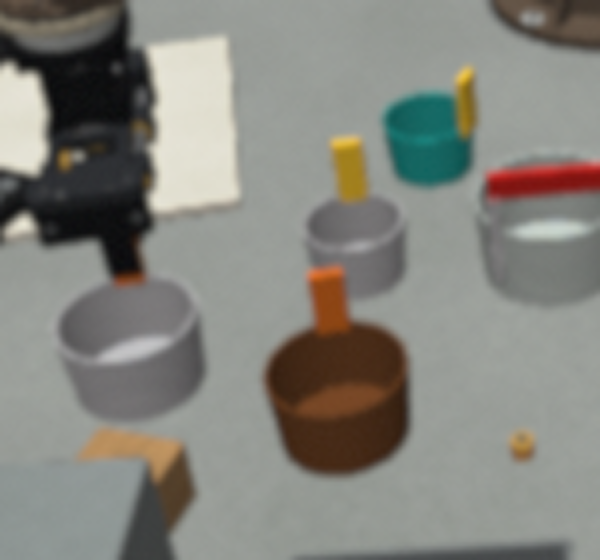

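```bash
python3 -m handwheel '[{"travel":[0,0,0],"roll":0},{"travel":[0,0,0],"roll":0},{"travel":[0,0,0],"roll":0},{"travel":[0,0,0],"roll":0},{"travel":[0,0,0],"roll":0},{"travel":[0,0,0],"roll":0}]' 1;  python3 -m handwheel '[{"travel":[0,0,8],"roll":0},{"travel":[0,0,25],"roll":0},{"travel":[0,0,60],"roll":0},{"travel":[0,0,95],"roll":0},{"travel":[0,0,125],"roll":0},{"travel":[0,0,140],"roll":0},{"travel":[0,0,140],"roll":0},{"travel":[0,0,140],"roll":0}]'; python3 -c "
from h import *
st();snap('wrist','w5');snap('scene','s5',(80,120,230,260),4)"
```

```text
t: 5.35
eef_pos: [522.7, -361.5, 73.6]
tcp_rot: [1.725, 1.571, 0.347]
ft_force: [-0.3, 0.3, -1.0]
opening: 0.08
t: 6.15
eef_pos: [522.5, -361.3, 213.4]
tcp_rot: [-2.909, 1.571, 1.997]
ft_force: [0.3, 0.3, -1.5]
opening: 0.079
t 6.15 tcp [ 522.5 -361.3  213.4] jaw deg 11.08 x [-0.  0. -1.] j1,j6 [-0.709 -0.902] F [ 0.3  0.3 -1.5] op 0.079
```

View pics/w5.png

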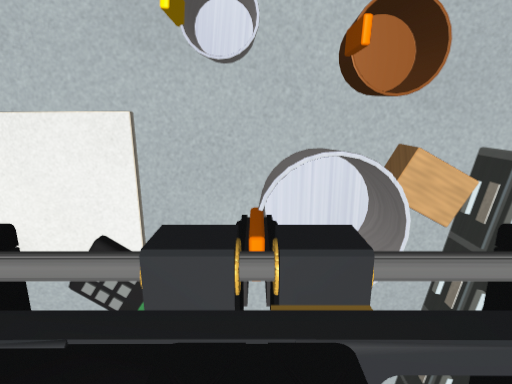

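View pics/s5.png

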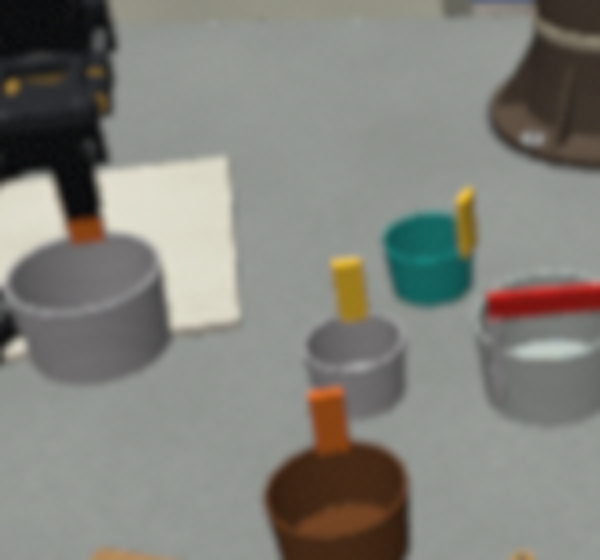

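```bash
python3 -m handwheel '[{"travel":[-8,35,15],"roll":0},{"travel":[-15,75,30],"roll":0},{"travel":[-25,110,40],"roll":0},{"travel":[-30,140,50],"roll":0},{"travel":[-30,160,50],"roll":0},{"travel":[-30,160,50],"roll":0},{"travel":[-30,160,50],"roll":0}]';  python3 -c "
from h import *
st();p,im=snap('wrist','w6')
np.savez('pics/w6.npz',**p)"
```

```text
t: 6.95
eef_pos: [492.8, -201.6, 263.0]
tcp_rot: [-2.144, 1.57, 2.763]
ft_force: [-0.1, -1.3, -0.3]
opening: 0.085
t 6.95 tcp [ 492.8 -201.6  263. ] jaw deg 11.13 x [-0.001  0.    -1.   ] j1,j6 [-0.512 -0.706] F [-0.1 -1.3 -0.3] op 0.085
```

View pics/w6.png

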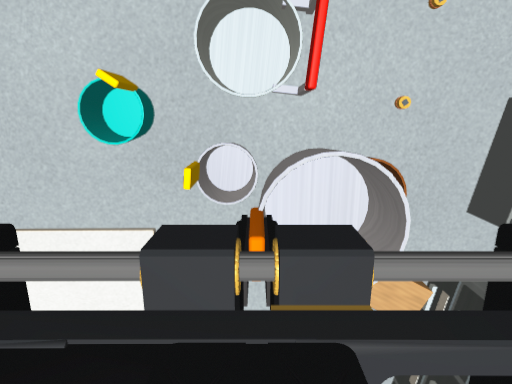

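```bash
python3 - <<'E'
from est import *
p=dict(np.load('pics/w6.npz'));im=cv2.imread('pics/w6_raw.png')
def ext(xy,r,z):
    e=w2px(p,circ(xy,r,z,181));return e[:,0].min(),e[:,0].max(),e[:,1].min(),e[:,1].max()
def f(q):
    a=ext(q,58,70);b=ext(q,51,4);return [a[0]-194.5,a[1]-302,a[3]-96.5]
s=least_squares(f,[452,-61]);print('pail',s.x.round(1),s.fun.round(1),np.round(ext(s.x,51,4),1))
P=s.x
for a in (2,4,6):
    c,sn=np.cos(np.radians(a)),np.sin(np.radians(a))
    print(a,w2px(p,[[P[0]+c*64-sn*w,P[1]+sn*64+c*w,z] for w in(-48,0,30) for z in(137,)]).round(0).tolist())
q=fitcup(p,im,'m',(180,155,200,195),(226.5,173),[453,-210,np.radians(194)])
overlay(p,im,'m',q,'w6m',crop=(150,100,300,220),kk=5)
for zo in(186,189.5):
  def g(q):
    a=ext(q,48,zo+60);return [a[0]-260,a[1]-409.5,a[2]-150]
  s=least_squares(g,[540,-195]);print('cupl held',s.x.round(1),s.fun.round(1))
E
```

```text
pail [457.1 -61.7] [-0.9  0.9  0.1] [209.3 289.9   7.   94. ]
2 [[309.0, 92.0], [320.0, 34.0], [327.0, -5.0]]
4 [[311.0, 89.0], [320.0, 31.0], [326.0, -8.0]]
6 [[313.0, 87.0], [320.0, 28.0], [325.0, -11.0]]
m [ 457.8 -212.2] yaw 185.0 res [ 0.09  0.05 -0.15  0.01] npx 350
cupl held [ 542.  -194.4] [-1.8  1.8  0.2]
cupl held [ 541.1 -194.3] [-3.2  3.1  0.3]
```

View pics/w6m.png

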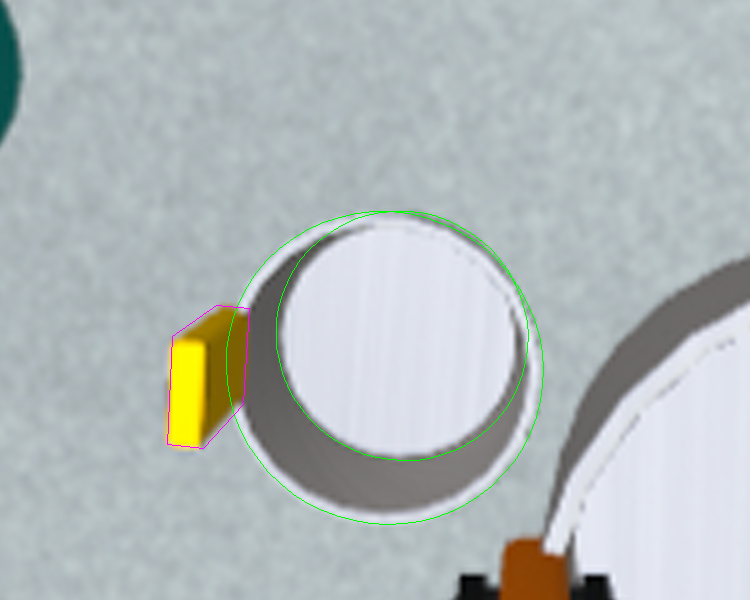

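```bash
python3 -m handwheel '[{"travel":[-8,12,0],"roll":8},{"travel":[-16,24,0],"roll":16},{"travel":[-24,36,0],"roll":24},{"travel":[-32,50,0],"roll":32},{"travel":[-40,65,0],"roll":40},{"travel":[-47,80,0],"roll":48},{"travel":[-54,96,0],"roll":56},{"travel":[-54,96,0],"roll":59}]';  python3 -m handwheel '[{"travel":[0,0,-30],"roll":0},{"travel":[0,0,-65],"roll":0},{"travel":[0,0,-95],"roll":0},{"travel":[0,0,-105],"roll":0},{"travel":[0,0,-105],"roll":0},{"travel":[0,0,-105],"roll":0}]'; python3 -c "
from h import *
st();p,im=snap('wrist','w7');np.savez('pics/w7.npz',**p);snap('scene','s7',(130,120,280,260),4)"
```

```text
t: 7.8
eef_pos: [438.2, -105.2, 263.2]
tcp_rot: [2.999, 1.57, 2.656]
ft_force: [0.6, -0.3, -0.4]
opening: 0.078
t: 8.4
eef_pos: [439.3, -106.1, 159.4]
tcp_rot: [0.037, 1.57, -0.312]
ft_force: [0.3, -0.0, -1.0]
opening: 0.085
t 8.4 tcp [ 439.3 -106.1  159.4] jaw deg 70.05 x [ 0.001 -0.    -1.   ] j1,j6 [-0.383 -1.606] F [ 0.3 -0.  -1. ] op 0.085
```

View pics/w7.png

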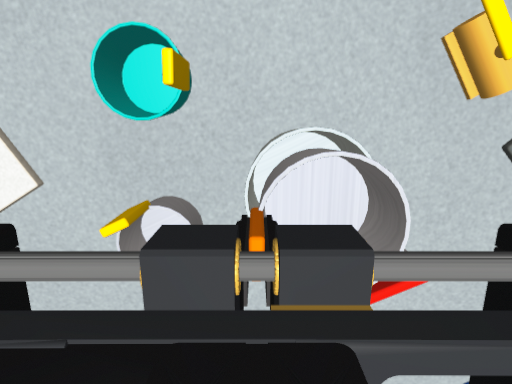

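View pics/s7.png

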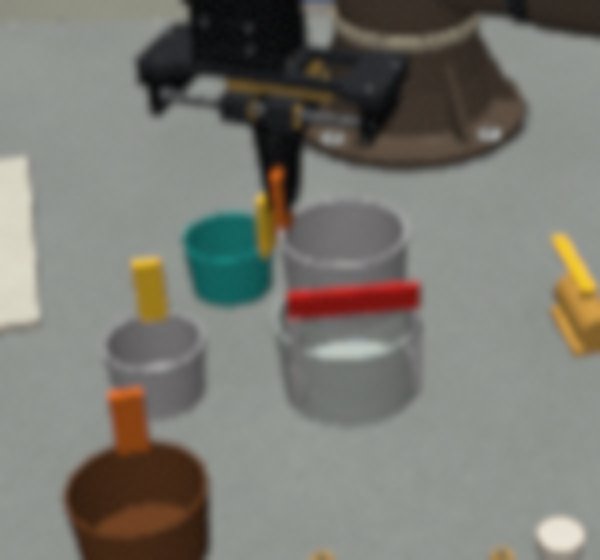

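```bash
python3 - <<'E'
from est import *
p=dict(np.load('pics/w7.npz'))
for xy in ((457.1,-61.7),(457,-64),(460,-61.7)):
    e=w2px(p,circ(xy,58,70,181));print(xy,e.min(0).round(1),e.max(0).round(1))
s,j=st();a=np.radians(j);c=s['eef_pos'][:2]+47.5*np.array([np.cos(a),np.sin(a)])-2*np.array([-np.sin(a),np.cos(a)])
print(c);e=w2px(p,circ(c,48,60+s['eef_pos'][2]-73.6,181));print(e.min(0).round(1),e.max(0).round(1),'seen 260,150,409')
E
```

```text
(457.1, -61.7) [244.4 126.6] [380.8 258.8]
(457, -64) [241.8 127.5] [378.2 259.5]
(460, -61.7) [245.5 130. ] [381.7 261.6]
t 8.5 tcp [ 439.4 -105.9  159.8] jaw deg 70.07 x [ 0.002 -0.001 -1.   ] j1,j6 [-0.383 -1.606] F [0.1 0.3 0.1] op 0.08
[457.48654991 -61.94591012]
[255.8 149.5] [412. 297.] seen 260,150,409
```

```bash
python3 -m handwheel '[{"travel":[0,0,-30],"roll":0},{"travel":[0,0,-55],"roll":0},{"travel":[0,0,-70],"roll":0},{"travel":[0,0,-78],"roll":0},{"travel":[0,0,-81],"roll":0},{"travel":[0,0,-81],"roll":0}]'; python3 -m handwheel '[{"travel":[0,0,0],"roll":0},{"travel":[0,0,0],"roll":0},{"travel":[0,0,0],"roll":0},{"travel":[0,0,0],"roll":0}]' 0.4;python3 -c "
from h import *
st();p,im=snap('wrist','w8');np.savez('pics/w8.npz',**p);snap('scene','s8',(130,120,280,260),4)"
```

```text
t: 9.1
eef_pos: [439.1, -105.7, 78.2]
tcp_rot: [0.066, 1.57, -0.282]
ft_force: [-0.6, -0.4, -1.1]
opening: 0.084
t: 9.5
eef_pos: [438.9, -105.5, 78.0]
tcp_rot: [0.125, 1.57, -0.223]
ft_force: [-0.0, -0.1, -0.2]
opening: 0.295
t 9.5 tcp [ 438.9 -105.5   78. ] jaw deg 70.08 x [ 0.001 -0.    -1.   ] j1,j6 [-0.383 -1.606] F [-0.  -0.1 -0.2] op 0.295
```

View pics/s8.png

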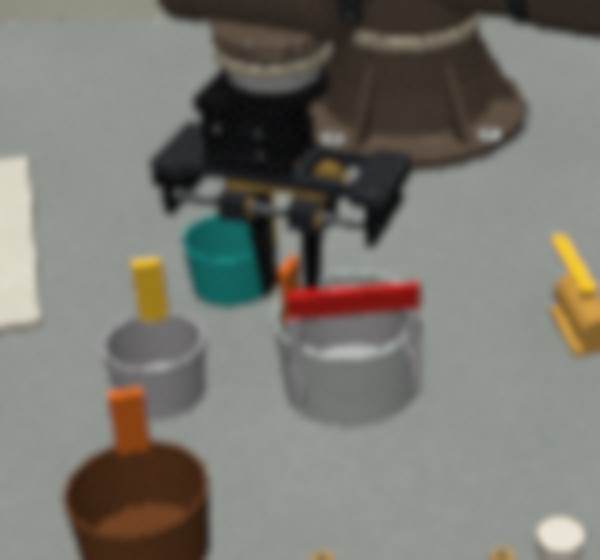

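```bash
python3 -m handwheel '[{"travel":[0,0,40],"roll":0},{"travel":[0,0,80],"roll":-6},{"travel":[0,-10,120],"roll":-14},{"travel":[-4,-30,140],"roll":-22},{"travel":[-8,-50,140],"roll":-30},{"travel":[-12,-70,140],"roll":-38},{"travel":[-16,-90,140],"roll":-46},{"travel":[-19,-108,140],"roll":-54}]' -1; python3 -m handwheel '[{"travel":[0,0,0],"roll":-8},{"travel":[0,0,0],"roll":-11},{"travel":[0,0,0],"roll":-11},{"travel":[0,0,0],"roll":-11}]';python3 -c "
from h import *
st();p,im=snap('wrist','w9');np.savez('pics/w9.npz',**p)"
```

```text
t: 10.4
eef_pos: [419.4, -214.3, 217.7]
tcp_rot: [0.962, 1.571, -0.335]
ft_force: [0.7, -0.3, -0.2]
opening: 0.919
t: 10.8
eef_pos: [419.7, -213.4, 217.6]
tcp_rot: [2.928, 1.571, 1.448]
ft_force: [0.2, -0.7, 0.6]
opening: 1.0
t 10.8 tcp [ 419.7 -213.4  217.6] jaw deg 5.19 x [ 0.  0. -1.] j1,j6 [-0.611 -0.701] F [ 0.2 -0.7  0.6] op 1.0
```

View pics/w9.png

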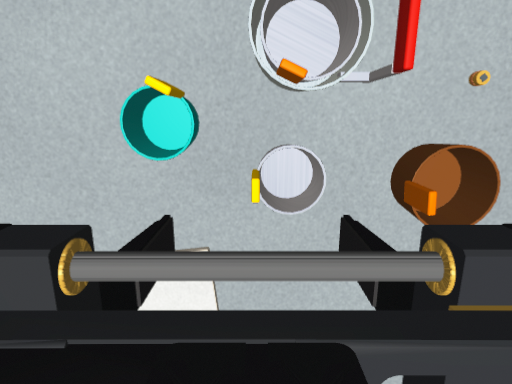

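```bash
python3 - <<'E'
from est import *
p=dict(np.load('pics/w9.npz'));im=cv2.imread('pics/w9_raw.png')
q=fitcup(p,im,'m',(245,160,265,210),(291.5,179),[457.8,-212.2,np.radians(185)])
print('tab',q[0]+38*np.cos(q[2]),q[1]+38*np.sin(q[2]))
def ext(xy,r,z):
    e=w2px(p,circ(xy,r,z,181));return np.r_[e.min(0),e.max(0)].round(1)
print(ext((457.1,-61.7),58,70),ext((457.1,-61.7),48,64))
E
```

```text
m [ 457.8 -212.3] yaw 185.5 res [ 0.7  -0.06 -0.79 -0.05] npx 285
tab 419.9425533890031 -215.9229244138579
[247.9 -49.4 374.4  89.9] [258.7 -33.2 361.3  79.6]
```

```bash
python3 -m handwheel '[{"travel":[0,-2.5,-40],"roll":0},{"travel":[0,-2.5,-80],"roll":0},{"travel":[0,-2.5,-115],"roll":0},{"travel":[0,-2.5,-138],"roll":0},{"travel":[0,-2.5,-147],"roll":0},{"travel":[0,-2.5,-147],"roll":0}]'; python3 -m handwheel '[{"travel":[0,0,0],"roll":0},{"travel":[0,0,0],"roll":0},{"travel":[0,0,0],"roll":0},{"travel":[0,0,0],"roll":0},{"travel":[0,0,0],"roll":0},{"travel":[0,0,0],"roll":0},{"travel":[0,0,0],"roll":0},{"travel":[0,0,0],"roll":0}]' 1;python3 -m handwheel '[{"travel":[0,0,0],"roll":0},{"travel":[0,0,0],"roll":0},{"travel":[0,0,0],"roll":0},{"travel":[0,0,0],"roll":0},{"travel":[0,0,0],"roll":0},{"travel":[0,0,0],"roll":0},{"travel":[0,0,0],"roll":0}]' 1;  python3 -c "
from h import *
st()"
```

```text
t: 11.45
eef_pos: [419.6, -215.8, 70.0]
tcp_rot: [-2.297, 1.569, 2.505]
ft_force: [0.0, -0.9, -0.5]
opening: 1.002
t: 12.25
eef_pos: [419.8, -216.0, 70.7]
tcp_rot: [1.827, 1.571, 0.345]
ft_force: [-0.1, 0.7, -0.3]
opening: 0.386
t: 12.95
eef_pos: [419.7, -216.0, 70.7]
tcp_rot: [2.173, 1.571, 0.691]
ft_force: [-0.2, -0.1, -0.7]
opening: 0.081
t 12.95 tcp [ 419.7 -216.    70.7] jaw deg 5.08 x [ 0.  0. -1.] j1,j6 [-0.615 -0.704] F [-0.2 -0.1 -0.7] op 0.081
```

```bash
python3 -m handwheel '[{"travel":[0,0,10],"roll":0},{"travel":[0,0,45],"roll":0},{"travel":[0,0,90],"roll":0},{"travel":[0,0,130],"roll":0},{"travel":[0,25,150],"roll":0},{"travel":[0,50,150],"roll":0},{"travel":[0,50,150],"roll":0},{"travel":[0,50,150],"roll":0}]'; python3 -c "
from h import *
st();p,im=snap('wrist','w10');np.savez('pics/w10.npz',**p)"
```

```text
t: 13.75
eef_pos: [419.8, -165.9, 221.2]
tcp_rot: [0.892, 1.57, -0.589]
ft_force: [0.5, 0.3, -0.1]
opening: 0.084
t 13.75 tcp [ 419.8 -165.9  221.2] jaw deg 5.15 x [ 0.001 -0.    -1.   ] j1,j6 [-0.523 -0.613] F [ 0.5  0.3 -0.1] op 0.084
```

View pics/w10.png

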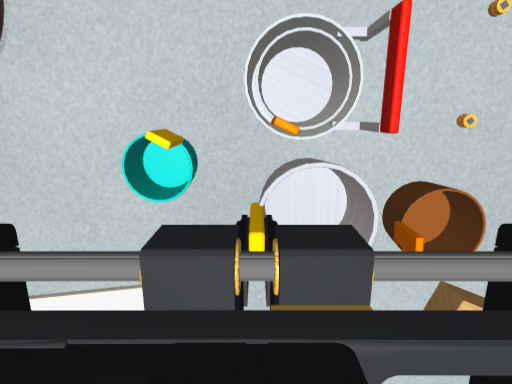

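```bash
python3 - <<'E'
from est import *
p=dict(np.load('pics/w10.npz'));im=cv2.imread('pics/w10_raw.png')
def ext(xy,r,z):
    e=w2px(p,circ(xy,r,z,181));return np.r_[e.min(0),e.max(0)]
s=least_squares(lambda q:ext(q,58,70)-[245,14,362.5,138.5],[457,-61]);P=s.x;print('pail',P.round(1),s.fun.round(1))
print('cupl pred if centred',ext(P,48,64).round(1))
q=fitcup(p,im,'l',(268,112,303,140),(0.5*(256+353),0.5*(26+130)),[457,-61,np.radians(250)],z0=4)
overlay(p,im,'l',q,'w10o',z0=4,crop=(230,0,420,150),kk=4)
z=150.5
s=least_squares(lambda q:(ext(q,39,z+52)-[260,158,378,0])[:3],[457,-165]);print('m held',s.x.round(1),s.fun.round(1))
for a in (2,4,6):
    c,sn=np.cos(np.radians(a)),np.sin(np.radians(a))
    print(a,w2px(p,[[P[0]+c*64-sn*w,P[1]+sn*64+c*w,z] for w in(-48,48) for z in(137,)]).round(0).tolist())
E
```

```text
pail [457.2 -62.5] [-1.4 -1.1  1.3  1.5]
cupl pred if centred [254.   26.5 351.6 129.7]
l [458.6 -62.8] yaw 247.3 res [ 0.2  -0.6  -0.27  0.55] npx 105
m held [ 459.6 -160.7] [-2.8  0.3  2.8]
2 [[390.0, 138.0], [411.0, 4.0]]
4 [[393.0, 135.0], [409.0, 1.0]]
6 [[395.0, 132.0], [407.0, -3.0]]
```

View pics/w10o.png

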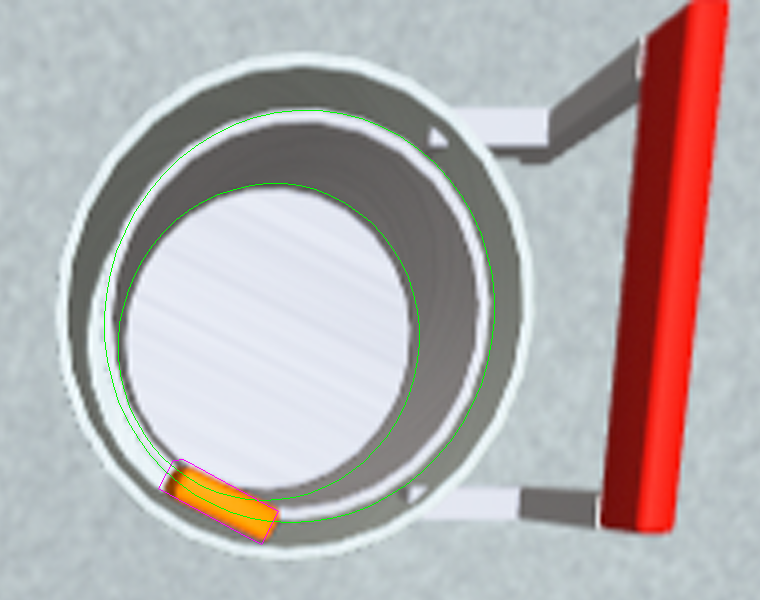

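```bash
python3 -m handwheel '[{"travel":[0,35,0],"roll":0},{"travel":[0,70,0],"roll":0},{"travel":[0,99,0],"roll":0},{"travel":[0,99,-20],"roll":0},{"travel":[0,99,-50],"roll":0},{"travel":[0,99,-70],"roll":0},{"travel":[0,99,-70],"roll":0},{"travel":[0,99,-70],"roll":0}]'; python3 -c "
from h import *
st();p,im=snap('wrist','w11');snap('scene','s11',(130,120,280,260),4)"
```

```text
t: 14.6
eef_pos: [420.0, -67.6, 150.8]
tcp_rot: [-1.935, 1.57, 2.865]
ft_force: [-0.1, -0.2, 0.4]
opening: 0.085
t 14.6 tcp [420.  -67.6 150.8] jaw deg 5.04 x [-0.001  0.    -1.   ] j1,j6 [-0.315 -0.403] F [-0.1 -0.2  0.4] op 0.085
```

View pics/w11.png

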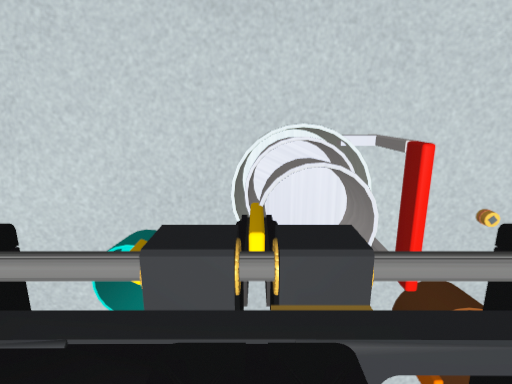

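View pics/s11.png

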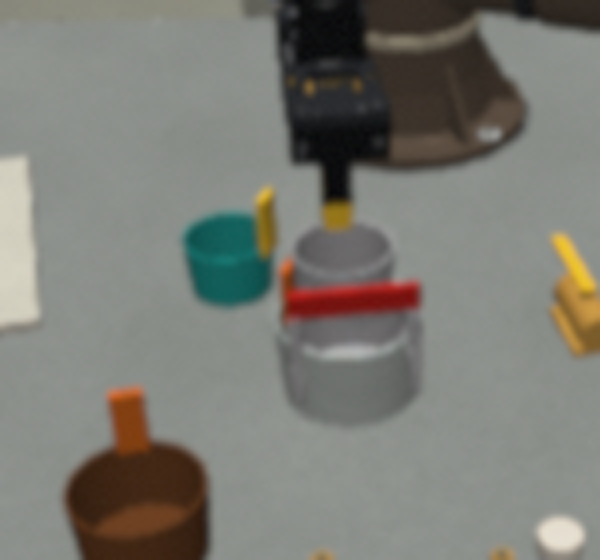

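```bash
python3 -m handwheel '[{"travel":[0,1.5,-20],"roll":0},{"travel":[0,1.5,-45],"roll":0},{"travel":[0,1.5,-62],"roll":0},{"travel":[0,1.5,-70],"roll":0},{"travel":[0,1.5,-71],"roll":0},{"travel":[0,1.5,-71],"roll":0},{"travel":[0,1.5,-71],"roll":0}]'; python3 -m handwheel '[{"travel":[0,0,0],"roll":0},{"travel":[0,0,0],"roll":0},{"travel":[0,0,0],"roll":0},{"travel":[0,0,0],"roll":0}]' 0.5;python3 -m handwheel '[{"travel":[0,0,40],"roll":0},{"travel":[0,0,80],"roll":0},{"travel":[0,0,120],"roll":0},{"travel":[0,0,130],"roll":0},{"travel":[0,0,130],"roll":0}]' 0.5;python3 -c "
from h import *
st();p,im=snap('wrist','w12');np.savez('pics/w12.npz',**p);snap('scene','s12',(130,120,280,260),4)"
```

```text
t: 15.4
eef_pos: [420.2, -65.7, 80.5]
tcp_rot: [1.184, 1.569, -0.299]
ft_force: [-0.6, 0.2, -0.1]
opening: 0.084
t: 15.8
eef_pos: [419.8, -65.5, 79.8]
tcp_rot: [1.306, 1.57, -0.176]
ft_force: [0.6, 0.4, -0.3]
opening: 0.247
t: 16.3
eef_pos: [420.2, -65.6, 210.8]
tcp_rot: [1.181, 1.568, -0.301]
ft_force: [0.1, -0.2, -0.5]
opening: 0.252
t 16.3 tcp [420.2 -65.6 210.8] jaw deg 5.08 x [ 0.003 -0.001 -1.   ] j1,j6 [-0.311 -0.399] F [ 0.1 -0.2 -0.5] op 0.252
```

View pics/w12.png

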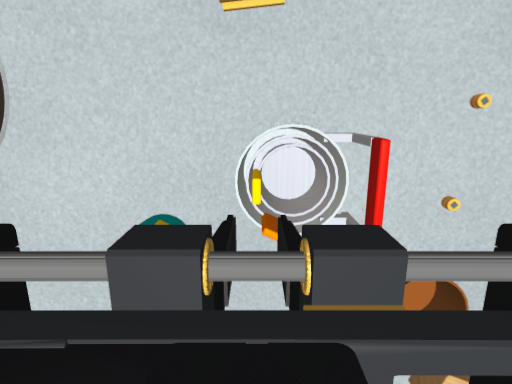

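View pics/s12.png

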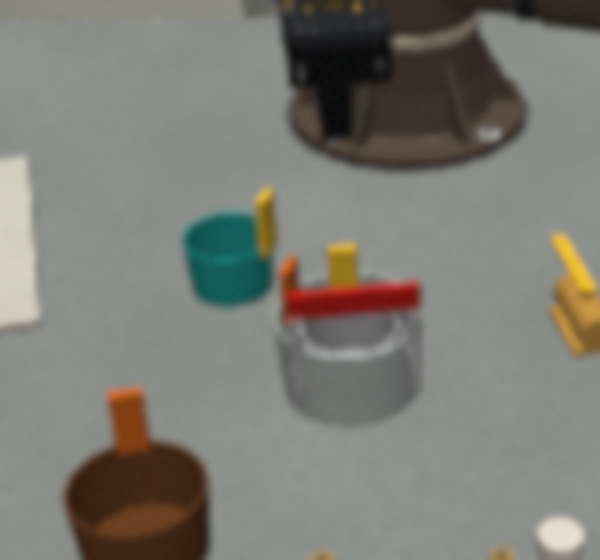

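```bash
python3 - <<'E'
from est import *
p=dict(np.load('pics/w12.npz'));im=cv2.imread('pics/w12_raw.png')
m=rng(im,(8,80,60),(30,255,255))
for b in ((465,85,505,115),(435,190,470,215)):
    a=cen(m,b);print(a,px2w(p,*a[:2],8).round(1))
q=fitcup(p,im,'m',(245,160,265,210),(292,174.5),[457.8,-62,np.radians(185)],z0=8)
E
```

```text
(np.float64(480.10360360360363), np.float64(100.52702702702703), 222) [668.1  38.5   8. ]
(np.float64(450.19209039548025), np.float64(203.03954802259886), 177) [662.6 -83.7   8. ]
m [457.8 -57.2] yaw 192.7 res [-0.12  0.04  0.15 -0.01] npx 305
```

```bash
python3 -m handwheel '[{"travel":[35,-2,0],"roll":-8},{"travel":[75,-5,0],"roll":-16},{"travel":[115,-8,0],"roll":-24},{"travel":[155,-10,0],"roll":-32},{"travel":[190,-12,0],"roll":-40},{"travel":[220,-15,0],"roll":-48},{"travel":[242,-18,0],"roll":-56},{"travel":[242,-18,0],"roll":-64}]' -1;python3 -m handwheel '[{"travel":[0,0,-20],"roll":-8},{"travel":[0,0,-45],"roll":-16},{"travel":[0,0,-70],"roll":-24},{"travel":[0,0,-80],"roll":-26},{"travel":[0,0,-80],"roll":-26},{"travel":[0,0,-80],"roll":-26}]' ;python3 -c "
from h import *
st();p,im=snap('wrist','w13');np.savez('pics/w13.npz',**p)"
```

```text
t: 17.2
eef_pos: [663.2, -83.7, 205.9]
tcp_rot: [-0.745, 1.567, 2.933]
ft_force: [0.3, 0.5, -0.2]
opening: 0.864
t: 17.8
eef_pos: [661.5, -83.5, 128.4]
tcp_rot: [-0.259, 1.569, 2.973]
ft_force: [0.2, -0.5, 0.2]
opening: 1.002
t 17.8 tcp [661.5 -83.5 128.4] jaw deg -84.84 x [-0.002  0.    -1.   ] j1,j6 [-0.224  1.256] F [ 0.2 -0.5  0.2] op 1.002
```

View pics/w13.png

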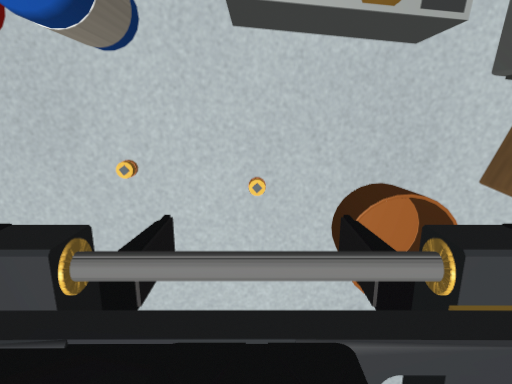

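```bash
python3 - <<'E'
from est import *
p=dict(np.load('pics/w13.npz'))
for uv in ((257.3,187.3),(126,170)):print(px2w(p,*uv,14).round(1))
im=cv2.imread('pics/w13_raw.png');m=rng(im,(8,80,60),(30,255,255))
for b in ((240,170,275,205),(105,150,145,190)):
    a=cen(m,b);print(a,px2w(p,*a[:2],10).round(1))
E
```

```text
[663.3 -84.3  14. ]
[668.8  36.8  14. ]
(np.float64(256.64285714285717), np.float64(185.85238095238094), 210) [663.8 -83.6  10. ]
(np.float64(126.90421455938697), np.float64(168.54789272030652), 261) [669.4  37.6  10. ]
```

Plug 1 is at (663.4,-84). I'll partly close the jaws and go down to a TCP height of about 3 mm.

```bash
python3 -m handwheel '[{"travel":[1.5,-0.5,0],"roll":0},{"travel":[1.5,-0.5,0],"roll":0},{"travel":[1.5,-0.5,-10],"roll":0},{"travel":[1.5,-0.5,-20],"roll":0},{"travel":[1.5,-0.5,-30],"roll":0},{"travel":[1.5,-0.5,-40],"roll":0},{"travel":[1.5,-0.5,-60],"roll":0},{"travel":[1.5,-0.5,-80],"roll":0}]' 0.16;python3 -m handwheel '[{"travel":[0,0,-20],"roll":0},{"travel":[0,0,-34],"roll":0},{"travel":[0,0,-43],"roll":0},{"travel":[0,0,-43],"roll":0},{"travel":[0,0,-43],"roll":0}]' ;python3 -c "
from h import *
st();p,im=snap('wrist','w14')"
```

```text
t: 18.65
eef_pos: [663.2, -84.0, 48.5]
tcp_rot: [2.316, 1.571, -0.737]
ft_force: [0.3, 0.6, -0.5]
opening: 0.434
t: 19.15
eef_pos: [663.6, -84.1, 7.0]
tcp_rot: [2.672, 1.57, -0.381]
ft_force: [0.1, -0.1, 0.0]
opening: 0.42
t 19.15 tcp [663.6 -84.1   7. ] jaw deg -84.92 x [ 0.001 -0.    -1.   ] j1,j6 [-0.225  1.258] F [ 0.1 -0.1  0. ] op 0.42
```

View pics/w14.png

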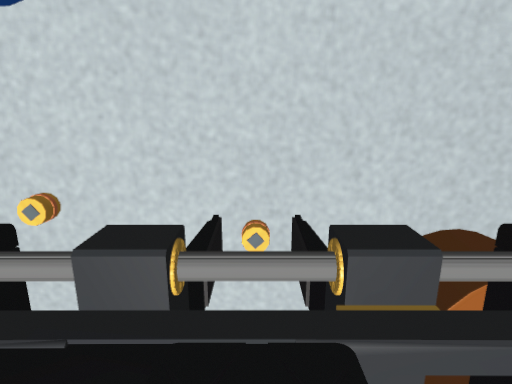

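```bash
python3 -m handwheel '[{"travel":[0,0,-4],"roll":0},{"travel":[0,0,-4],"roll":0},{"travel":[0,0,-4],"roll":0}]';python3 -m handwheel '[{"travel":[0,0,0],"roll":0},{"travel":[0,0,0],"roll":0},{"travel":[0,0,0],"roll":0},{"travel":[0,0,0],"roll":0},{"travel":[0,0,0],"roll":0},{"travel":[0,0,0],"roll":0}]' 1;python3 -m handwheel '[{"travel":[0,0,20],"roll":0},{"travel":[0,0,60],"roll":0},{"travel":[0,0,105],"roll":0},{"travel":[0,0,150],"roll":0},{"travel":[-30,3,180],"roll":0},{"travel":[-70,8,180],"roll":0},{"travel":[-70,8,180],"roll":0}]';python3 -c "
from h import *
st();p,im=snap('wrist','w15')"
```

```text
t: 19.5
eef_pos: [663.3, -84.0, 2.9]
tcp_rot: [2.534, 1.57, -0.519]
ft_force: [-0.4, -0.3, 0.2]
opening: 0.418
t: 20.1
eef_pos: [663.3, -84.0, 2.7]
tcp_rot: [1.867, 1.571, -1.186]
ft_force: [-1.4, -0.4, 0.5]
opening: 0.155
t: 20.8
eef_pos: [589.5, -75.2, 183.7]
tcp_rot: [-0.237, 1.569, 2.993]
ft_force: [-0.2, 0.4, -0.2]
opening: 0.156
t 20.8 tcp [589.5 -75.2 183.7] jaw deg -84.91 x [-0.001  0.    -1.   ] j1,j6 [-0.238  1.244] F [-0.2  0.4 -0.2] op 0.156
```

View pics/w15.png

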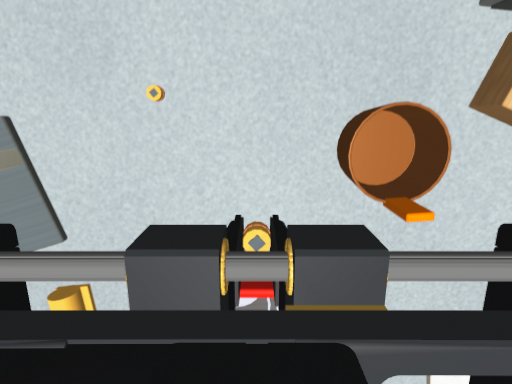

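```bash
python3 -m handwheel '[{"travel":[-40,4,0],"roll":0},{"travel":[-85,9,0],"roll":0},{"travel":[-115,12,0],"roll":0},{"travel":[-130,14,0],"roll":0},{"travel":[-130,14,0],"roll":0},{"travel":[-130,14,-30],"roll":0},{"travel":[-130,14,-50],"roll":0},{"travel":[-130,14,-50],"roll":0}]';python3 -c "
from h import *
st();p,im=snap('wrist','w16')
snap('scene','s16',(130,120,280,260),4)"
```

```text
t: 21.65
eef_pos: [463.7, -62.1, 130.6]
tcp_rot: [-0.338, 1.567, 2.893]
ft_force: [0.3, 0.6, 0.4]
opening: 0.158
t 21.65 tcp [463.7 -62.1 130.6] jaw deg -84.93 x [-0.003  0.001 -1.   ] j1,j6 [-0.274  1.208] F [0.3 0.6 0.4] op 0.158
```

View pics/w16.png

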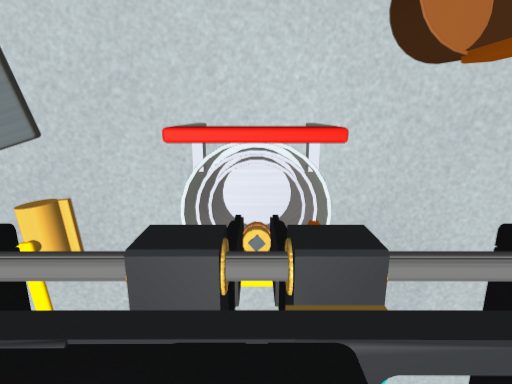

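View pics/s16.png

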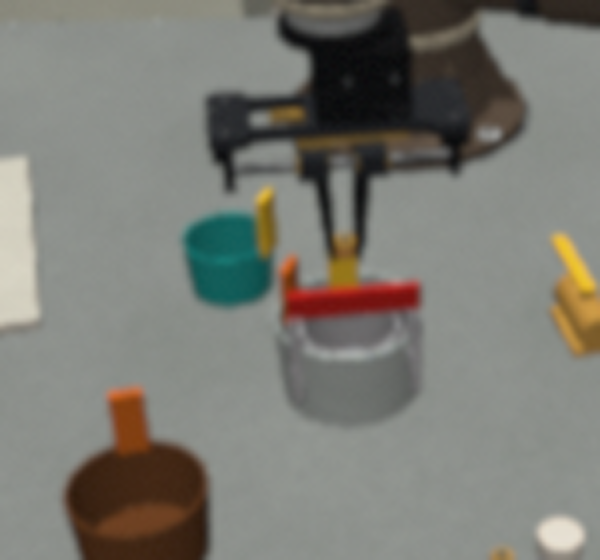

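```bash
python3 -m handwheel '[{"travel":[-3,0,-20],"roll":0},{"travel":[-3,0,-45],"roll":0},{"travel":[-3,0,-65],"roll":0},{"travel":[-3,0,-76],"roll":0},{"travel":[-3,0,-76],"roll":0},{"travel":[-3,0,-76],"roll":0}]';python3 -c "
from h import *
st();p,im=snap('wrist','w17')"
```

```text
t: 22.35
eef_pos: [460.9, -62.2, 57.4]
tcp_rot: [2.691, 1.57, -0.362]
ft_force: [0.3, -0.5, 1.5]
opening: 0.155
t 22.35 tcp [460.9 -62.2  57.4] jaw deg -84.92 x [ 0.001 -0.    -1.   ] j1,j6 [-0.276  1.206] F [ 0.3 -0.5  1.5] op 0.155
```

View pics/w17.png

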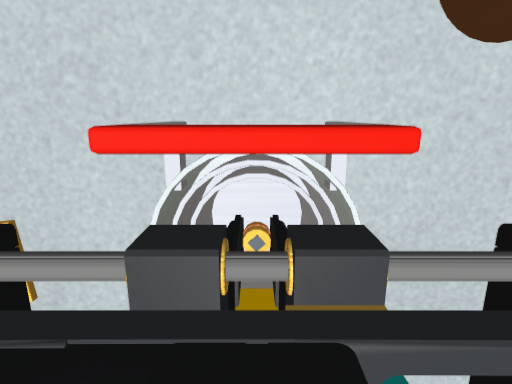

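```bash
python3 -m handwheel '[{"travel":[0,0,0],"roll":0},{"travel":[0,0,0],"roll":0},{"travel":[0,0,0],"roll":0},{"travel":[0,0,0],"roll":0}]' 0.45;python3 -m handwheel '[{"travel":[0,0,30],"roll":0},{"travel":[0,0,70],"roll":0},{"travel":[0,0,115],"roll":0},{"travel":[0,0,140],"roll":0},{"travel":[30,15,145],"roll":0},{"travel":[70,35,145],"roll":0},{"travel":[110,55,145],"roll":0},{"travel":[145,72,145],"roll":0}]' ;python3 -m handwheel '[{"travel":[40,18,0],"roll":0},{"travel":[63,27,-20],"roll":0},{"travel":[63,27,-60],"roll":0},{"travel":[63,27,-85],"roll":0},{"travel":[63,27,-85],"roll":0},{"travel":[63,27,-85],"roll":0}]' 0.16;python3 -c "
from h import *
st();p,im=snap('wrist','w18');np.savez('pics/w18.npz',**p);snap('top','t18',(230,90,430,290),3);
print([px2w(p,u,v,14).round(1) for u,v in((257,187),)])"
```

```text
t: 22.8
eef_pos: [460.3, -62.0, 56.9]
tcp_rot: [2.542, 1.57, -0.511]
ft_force: [0.1, 0.7, 0.2]
opening: 0.274
t: 23.6
eef_pos: [606.9, 11.1, 201.8]
tcp_rot: [2.849, 1.57, -0.204]
ft_force: [-0.6, 0.0, -0.2]
opening: 0.277
t: 24.2
eef_pos: [668.5, 36.9, 117.2]
tcp_rot: [0.976, 1.571, -2.077]
ft_force: [0.4, 0.0, 1.4]
opening: 0.423
t 24.2 tcp [668.5  36.9 117.2] jaw deg -84.93 x [-0. -0. -1.] j1,j6 [-0.043  1.439] F [0.4 0.  1.4] op 0.423
[array([673.3,  36.6,  14. ])]
```

View pics/w18.png

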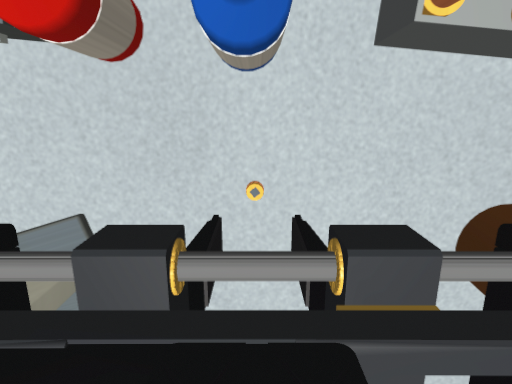

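View pics/t18.png

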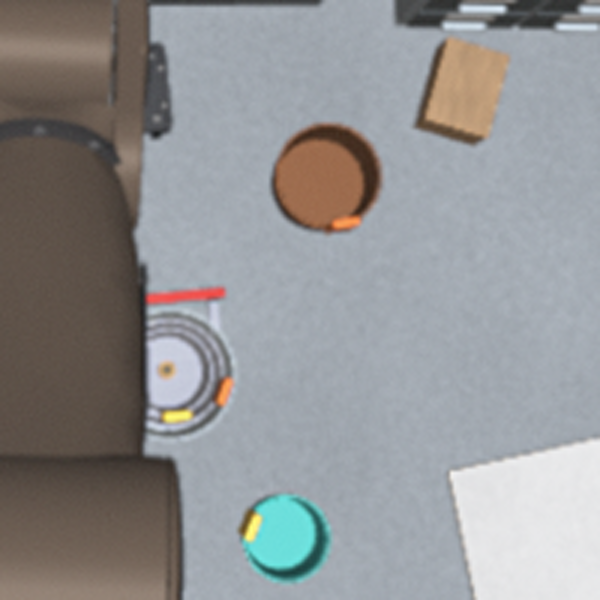

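```bash
python3 -m handwheel '[{"travel":[1,0.7,-35],"roll":0},{"travel":[1,0.7,-70],"roll":0},{"travel":[1,0.7,-95],"roll":0},{"travel":[1,0.7,-108],"roll":0},{"travel":[1,0.7,-114],"roll":0},{"travel":[1,0.7,-114],"roll":0},{"travel":[1,0.7,-114],"roll":0}]';python3 -c "
from h import *
st();p,im=snap('wrist','w19')"
```

```text
t: 25.0
eef_pos: [670.0, 37.7, 4.2]
tcp_rot: [2.963, 1.569, -0.09]
ft_force: [-0.7, -0.3, 0.7]
opening: 0.42
t 25.0 tcp [670.   37.7   4.2] jaw deg -84.92 x [ 0.002 -0.    -1.   ] j1,j6 [-0.042  1.44 ] F [-0.7 -0.3  0.7] op 0.42
```

View pics/w19.png

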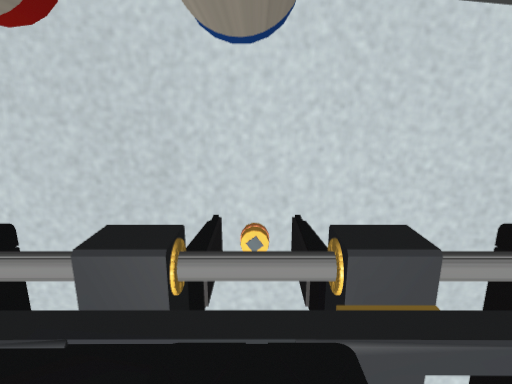

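```bash
python3 -m handwheel '[{"travel":[0,0,0],"roll":0},{"travel":[0,0,0],"roll":0},{"travel":[0,0,0],"roll":0},{"travel":[0,0,0],"roll":0},{"travel":[0,0,0],"roll":0},{"travel":[0,0,0],"roll":0}]' 1;python3 -m handwheel '[{"travel":[0,0,20],"roll":0},{"travel":[0,0,60],"roll":0},{"travel":[0,0,105],"roll":0},{"travel":[0,0,150],"roll":0},{"travel":[-30,-14,180],"roll":0},{"travel":[-70,-33,180],"roll":0},{"travel":[-110,-51,180],"roll":0},{"travel":[-150,-70,180],"roll":0}]';python3 -m handwheel '[{"travel":[-35,-16,0],"roll":0},{"travel":[-58,-25,0],"roll":0},{"travel":[-67,-28,0],"roll":0},{"travel":[-67,-28,-20],"roll":0},{"travel":[-67,-28,-50],"roll":0},{"travel":[-67,-28,-50],"roll":0},{"travel":[-67,-28,-50],"roll":0}]';python3 -c "
from h import *
st();p,im=snap('wrist','w20')"
```

```text
t: 25.65
eef_pos: [669.4, 37.7, 2.9]
tcp_rot: [2.593, 1.571, -0.46]
ft_force: [-0.8, 0.5, 1.9]
opening: 0.155
t: 26.45
eef_pos: [517.5, -32.6, 182.7]
tcp_rot: [2.425, 1.57, -0.627]
ft_force: [0.4, -1.3, -0.8]
opening: 0.157
t: 27.15
eef_pos: [452.7, -60.2, 132.8]
tcp_rot: [-0.325, 1.57, 2.906]
ft_force: [0.3, 0.2, -0.1]
opening: 0.155
t 27.15 tcp [452.7 -60.2 132.8] jaw deg -84.91 x [-0.001  0.    -1.   ] j1,j6 [-0.277  1.205] F [ 0.3  0.2 -0.1] op 0.155
```

View pics/w20.png

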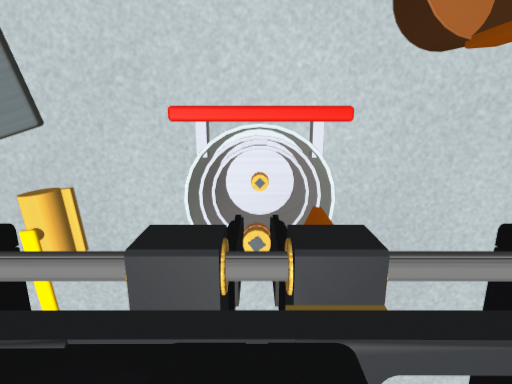

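```bash
python3 -m handwheel '[{"travel":[-2,-1.5,-20],"roll":0},{"travel":[-2,-1.5,-45],"roll":0},{"travel":[-2,-1.5,-65],"roll":0},{"travel":[-2,-1.5,-77],"roll":0},{"travel":[-2,-1.5,-77],"roll":0},{"travel":[-2,-1.5,-77],"roll":0}]';python3 -m handwheel '[{"travel":[0,0,0],"roll":0},{"travel":[0,0,0],"roll":0},{"travel":[0,0,0],"roll":0},{"travel":[0,0,0],"roll":0}]' 0.45;python3 -m handwheel '[{"travel":[0,0,30],"roll":0},{"travel":[0,0,70],"roll":0},{"travel":[0,0,115],"roll":0},{"travel":[-10,0,130],"roll":0},{"travel":[-20,0,130],"roll":0},{"travel":[-20,0,130],"roll":0}]' ;python3 -c "
from h import *
st();p,im=snap('wrist','w21');np.savez('pics/w21.npz',**p)"
```

```text
t: 27.8
eef_pos: [451.0, -61.9, 56.6]
tcp_rot: [2.719, 1.57, -0.334]
ft_force: [0.5, -0.1, 0.2]
opening: 0.155
t: 28.2
eef_pos: [450.4, -61.9, 56.0]
tcp_rot: [2.615, 1.57, -0.438]
ft_force: [0.8, -0.2, 0.5]
opening: 0.274
t: 28.8
eef_pos: [428.9, -61.6, 185.3]
tcp_rot: [-0.263, 1.57, 2.967]
ft_force: [-1.3, -0.0, -0.8]
opening: 0.275
t 28.8 tcp [428.9 -61.6 185.3] jaw deg -84.94 x [-0.001  0.    -1.   ] j1,j6 [-0.295  1.187] F [-1.3 -0.  -0.8] op 0.275
```

View pics/w21.png

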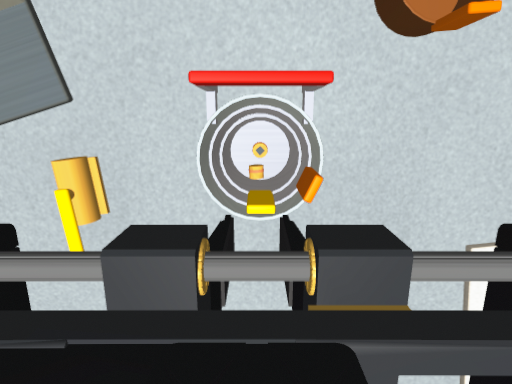

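```bash
python3 -m handwheel '[{"travel":[5,15,40],"roll":8},{"travel":[10,35,80],"roll":16},{"travel":[20,55,110],"roll":24},{"travel":[30,80,120],"roll":32},{"travel":[40,105,120],"roll":40},{"travel":[50,130,120],"roll":48},{"travel":[60,150,120],"roll":56},{"travel":[70,170,120],"roll":64}]' -1;python3 -m handwheel '[{"travel":[0,0,0],"roll":8},{"travel":[0,0,0],"roll":16},{"travel":[0,0,0],"roll":24},{"travel":[0,0,0],"roll":32},{"travel":[0,0,0],"roll":40},{"travel":[0,0,0],"roll":43},{"travel":[0,0,0],"roll":43},{"travel":[0,0,0],"roll":43}]';python3 -c "
from h import *
st();p,im=snap('wrist','w22');np.savez('pics/w22.npz',**p)"
```

```text
t: 29.65
eef_pos: [500.8, 109.3, 303.9]
tcp_rot: [-1.11, 1.568, -3.04]
ft_force: [0.4, -0.3, -0.1]
opening: 0.892
t: 30.45
eef_pos: [500.4, 108.2, 304.6]
tcp_rot: [-1.89, 1.569, -3.077]
ft_force: [-0.0, 0.1, -0.7]
opening: 0.997
t 30.45 tcp [500.4 108.2 304.6] jaw deg 21.97 x [-0.002 -0.    -1.   ] j1,j6 [ 0.084 -0.3  ] F [-0.   0.1 -0.7] op 0.997
```

View pics/w22.png

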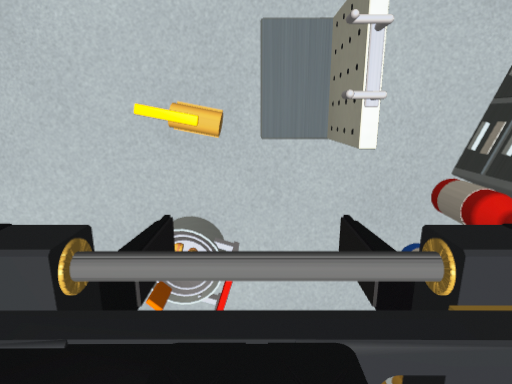

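```bash
python3 -c "
import cv2
im=cv2.imread('pics/w22_raw.png');cv2.imwrite('pics/w22z.png',cv2.resize(im[0:160,240:400],None,fx=3.75,fy=3.75,interpolation=2))"
```

View pics/w22z.png

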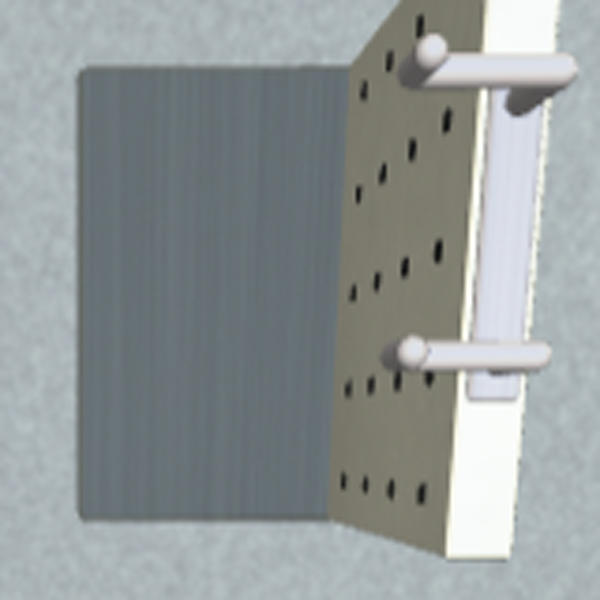

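```bash
cat > stand.py <<'E'
from est import *
def fitstand(p,obs,g=(545,252,np.radians(22))):
    M=np.array([o[0] for o in obs],float);U=np.array([o[1] for o in obs],float)
    def W(q,M=M):
        c,s=np.cos(q[2]),np.sin(q[2]);return np.c_[q[0]+c*M[:,0]-s*M[:,1],q[1]+s*M[:,0]+c*M[:,1],M[:,2]]
    s=least_squares(lambda q:(w2px(p,W(q))-U).ravel(),g,x_scale=[1,1,.01])
    print('stand',s.x[:2].round(1),np.degrees(s.x[2]).round(2),s.fun.reshape(-1,2).round(1).tolist())
    print('hook',W(s.x,np.array([[-19,0,190.]]))[0].round(1));return s.x
E
python3 - <<'E'
from stand import *
p=dict(np.load('pics/w22.npz'))
obs=[((-105,80,12),(261.1,18.1)),((-105,-80,12),(261.1,138.7)),((-9,-80,160),(358.9,148.5)),((9,-80,160),(376,149.1)),((-32.5,-30,203),(349.6,93.3)),((-32.5,30,203),(354.9,12.5))]
fitstand(p,obs);fitstand(p,obs[2:])
p=dict(np.load('pics/w21.npz'))
def ext(xy,r,z):
    e=w2px(p,circ(xy,r,z,181));return np.r_[e.min(0),e.max(0)]
s=least_squares(lambda q:ext(q,58,70)-[197,95,323.5,218.5],[457,-61]);P=s.x;print('pail',P.round(1),s.fun.round(1))
a=np.radians(5.06);c,sn=np.cos(a),np.sin(a)
print(w2px(p,[[P[0]+c*d-sn*w,P[1]+sn*d+c*w,137] for d in (60,68) for w in(-48,48)]).round(1).tolist(),'seen 189..333, 71..83?')
print('bar',P[0]+c*64,P[1]+sn*64)
E
```

```text
stand [560.4 254.7] 22.29 [[-1.2, -0.8], [-0.8, 0.2], [-0.6, 0.3], [0.4, -0.4], [0.8, 0.2], [0.5, 0.4]]
hook [542.8 247.5 190. ]
stand [560.  254.7] 22.42 [[-0.8, 0.2], [0.3, -0.6], [0.4, 0.0], [-0.0, 0.3]]
hook [542.4 247.4 190. ]
pail [456.3 -62.9] [-0.5 -1.6  0.5  2. ]
[[334.4, 83.2], [188.8, 83.3], [335.2, 70.3], [188.2, 70.4]] seen 189..333, 71..83?
bar 520.0792043217224 -57.2149658032321
```

```bash
python3 -m handwheel '[{"travel":[4,-40,0],"roll":-5},{"travel":[9,-80,-10],"roll":-11},{"travel":[14,-120,-30],"roll":-17},{"travel":[18,-150,-55],"roll":-17},{"travel":[19.5,-165,-80],"roll":-17},{"travel":[19.5,-165,-110],"roll":-17},{"travel":[19.5,-165,-125],"roll":-17},{"travel":[19.5,-165,-125],"roll":-17}]' 0;python3 -m handwheel '[{"travel":[0,0,0],"roll":0},{"travel":[0,0,0],"roll":0}]';python3 -c "
from h import *
st();p,im=snap('wrist','w23');np.savez('pics/w23.npz',**p);snap('scene','s23',(130,120,280,260),4)"
```

```text
t: 31.3
eef_pos: [518.9, -56.8, 178.6]
tcp_rot: [-1.904, 1.567, 2.896]
ft_force: [-0.1, -0.1, 0.6]
opening: 0.502
t: 31.5
eef_pos: [520.3, -56.8, 181.6]
tcp_rot: [1.267, 1.569, -0.216]
ft_force: [-0.0, 0.6, 0.0]
opening: 0.498
t 31.5 tcp [520.3 -56.8 181.6] jaw deg 5.07 x [ 0.002 -0.    -1.   ] j1,j6 [-0.235 -0.323] F [-0.   0.6  0. ] op 0.498
```

View pics/w23.png

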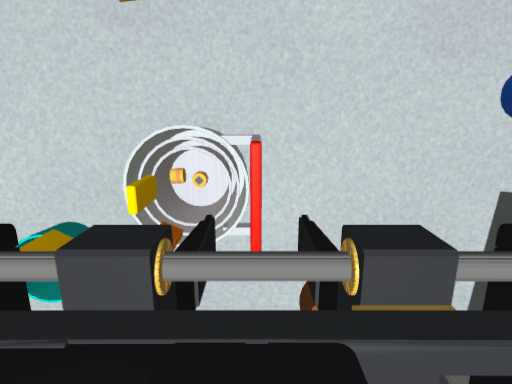

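View pics/s23.png

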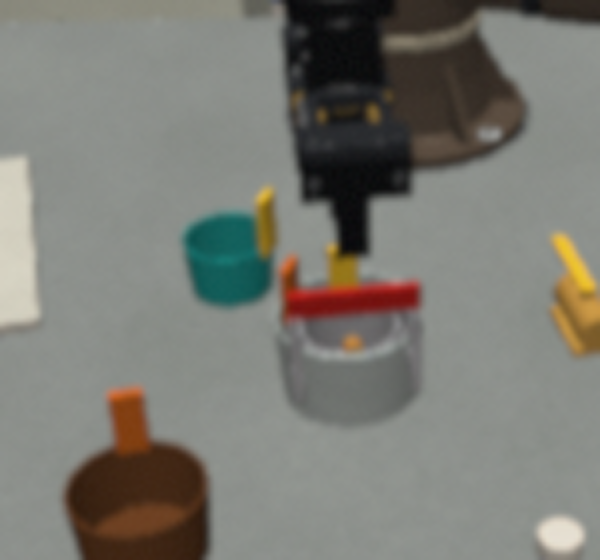

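```bash
python3 -m handwheel '[{"travel":[0,0,-25],"roll":0},{"travel":[0,0,-50],"roll":0},{"travel":[0,0,-68],"roll":0},{"travel":[0,0,-74],"roll":0},{"travel":[0,0,-74],"roll":0},{"travel":[0,0,-74],"roll":0}]';python3 -m handwheel '[{"travel":[0,0,0],"roll":0},{"travel":[0,0,0],"roll":0},{"travel":[0,0,0],"roll":0},{"travel":[0,0,0],"roll":0},{"travel":[0,0,0],"roll":0},{"travel":[0,0,0],"roll":0},{"travel":[0,0,0],"roll":0},{"travel":[0,0,0],"roll":0}]' 1;python3 -m handwheel '[{"travel":[0,0,0],"roll":0},{"travel":[0,0,3],"roll":0},{"travel":[0,0,6],"roll":0},{"travel":[0,0,12],"roll":0},{"travel":[0,0,20],"roll":0},{"travel":[0,0,20],"roll":0},{"travel":[0,0,20],"roll":0},{"travel":[0,0,20],"roll":0}]';python3 -c "
from h import *
st();p,im=snap('wrist','w24');np.savez('pics/w24.npz',**p);snap('scene','s24',(130,120,280,260),4)"
```

```text
t: 32.2
eef_pos: [520.3, -56.9, 107.6]
tcp_rot: [1.271, 1.569, -0.211]
ft_force: [0.2, -0.4, 0.0]
opening: 0.501
t: 33.0
eef_pos: [519.7, -56.8, 106.7]
tcp_rot: [1.275, 1.571, -0.207]
ft_force: [-1.3, -0.7, 2.1]
opening: 0.083
t: 33.8
eef_pos: [519.7, -56.8, 126.6]
tcp_rot: [-2.63, 1.571, 2.171]
ft_force: [0.3, -0.4, -4.0]
opening: 0.081
t 33.8 tcp [519.7 -56.8 126.6] jaw deg 5.08 x [-0.  0. -1.] j1,j6 [-0.235 -0.324] F [ 0.3 -0.4 -4. ] op 0.081
```

View pics/w24.png

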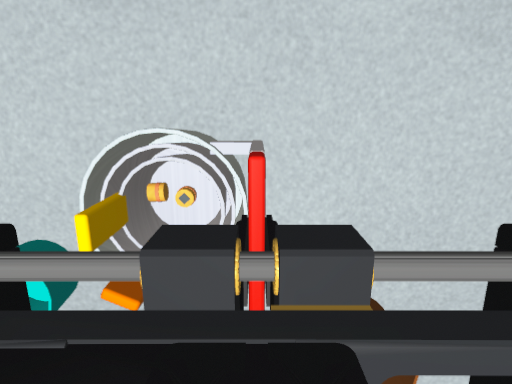

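View pics/s24.png

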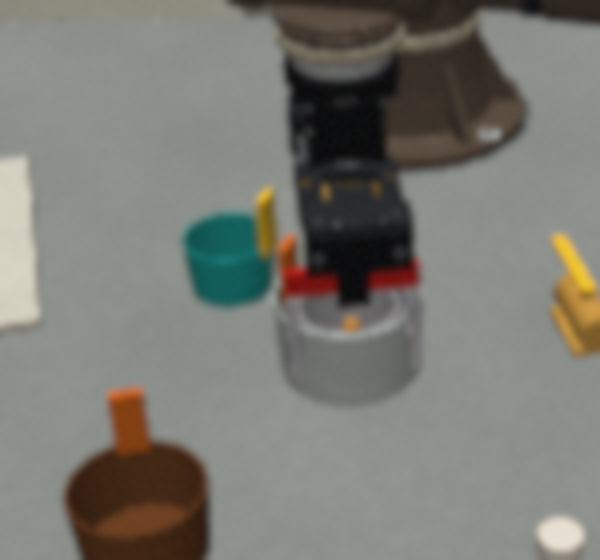

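```bash
python3 -m handwheel '[{"travel":[0,0,12],"roll":0},{"travel":[0,0,30],"roll":0},{"travel":[0,0,50],"roll":0},{"travel":[0,0,68],"roll":0},{"travel":[0,5,78],"roll":0},{"travel":[0,15,80],"roll":0},{"travel":[-2,30,80],"roll":2},{"travel":[-5,50,80],"roll":4}]';python3 -m handwheel '[{"travel":[-4,27,0],"roll":2},{"travel":[-8,54,0],"roll":4},{"travel":[-12,81,0],"roll":6},{"travel":[-16,108,0],"roll":8},{"travel":[-20,135,0],"roll":10},{"travel":[-25,158,0],"roll":12},{"travel":[-29,175,0],"roll":13},{"travel":[-31,182,0],"roll":13}]';python3 -m handwheel '[{"travel":[0,0,0],"roll":0},{"travel":[0,0,0],"roll":0},{"travel":[0,0,0],"roll":0}]';python3 -c "
from h import *
st();p,im=snap('wrist','w25');np.savez('pics/w25.npz',**p);snap('scene','s25',(150,100,350,250),4)"
```

```text
t: 34.7
eef_pos: [514.2, -5.6, 205.9]
tcp_rot: [-1.921, 1.57, 2.953]
ft_force: [0.5, 0.0, -4.2]
opening: 0.083
t: 35.5
eef_pos: [482.5, 177.3, 205.8]
tcp_rot: [-1.903, 1.569, -3.085]
ft_force: [0.2, 1.1, -4.5]
opening: 0.08
t: 35.8
eef_pos: [483.8, 174.6, 206.5]
tcp_rot: [-1.14, 1.571, -2.326]
ft_force: [0.7, 0.1, -3.5]
opening: 0.082
t 35.8 tcp [483.8 174.6 206.5] jaw deg 22.04 x [-0. -0. -1.] j1,j6 [ 0.218 -0.167] F [ 0.7  0.1 -3.5] op 0.082
```

View pics/w25.png

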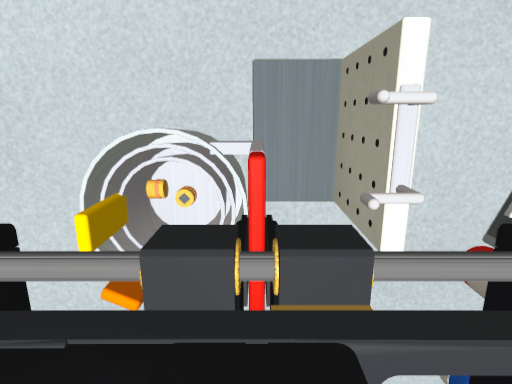

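View pics/s25.png

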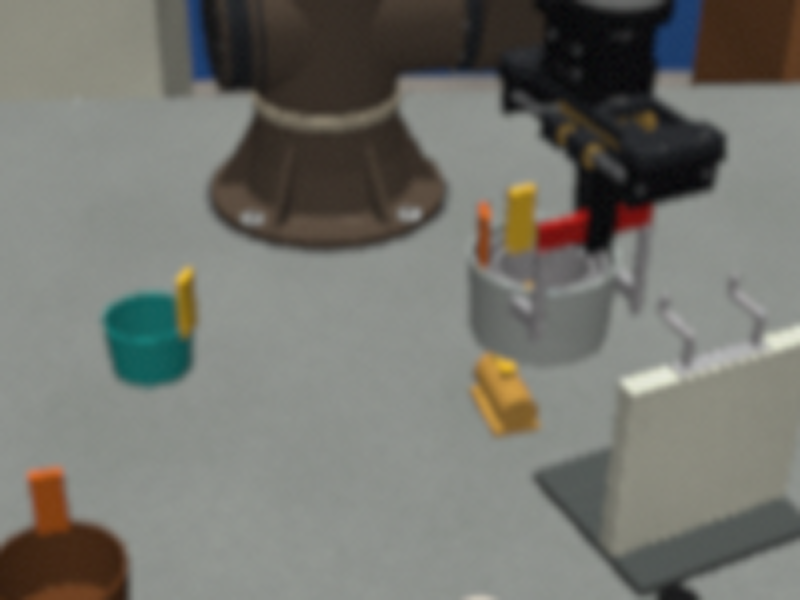

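```bash
python3 -c "
import cv2
im=cv2.imread('pics/w25_raw.png');cv2.imwrite('pics/w25z.png',cv2.resize(im[10:230,240:450],None,fx=2.7,fy=2.7,interpolation=2))"
```

```text
(no output)
```

View pics/w25z.png

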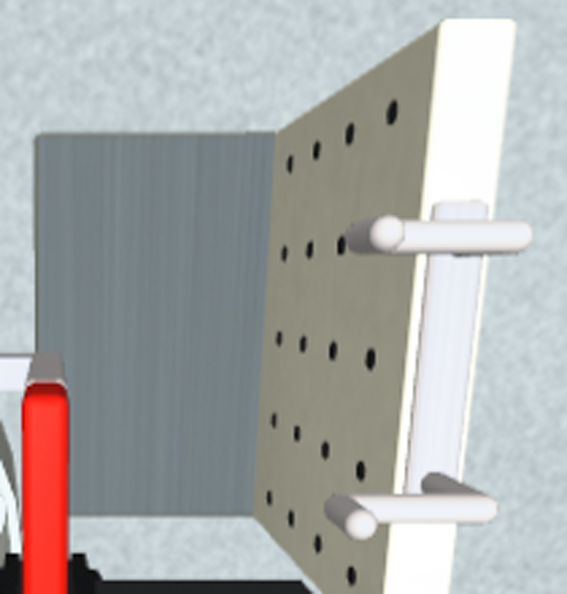

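```bash
python3 - <<'E'
from stand import *
p=dict(np.load('pics/w25.npz'))
obs=[((-105,80,12),(253.3,59.6)),((-9,-80,12),(334.4,201.1)),((-9,80,12),(342.6,58.9)),((-9,80,160),(403.7,17.4)),((9,80,160),(431.1,17.8)),((-32.5,30,201),(383.3,95.9)),((-32.5,-30,201),(373.7,204.1))]
q=fitstand(p,obs);q=fitstand(p,obs[3:])
s,j=st()
h=q[:2]-19*np.array([np.cos(q[2]),np.sin(q[2])])
for d in(70,0):print(d,(h-d*np.array([np.cos(q[2]),np.sin(q[2])])-s['eef_pos'][:2]).round(1))
# bar pixel check: bar top seen u 247.5-266, far end v~151
a=np.radians(22.04);t=s['eef_pos']
print(w2px(p,[[t[0]-np.sin(a)*48+np.cos(a)*d,t[1]+np.cos(a)*48+np.sin(a)*d,t[2]+30.3] for d in(-4,4)]).round(1))
E
```

```text
stand [560.9 254.5] 22.12 [[-0.9, -0.6], [-1.5, 0.4], [-1.4, -0.2], [-0.3, -0.5], [1.2, -1.0], [0.6, 1.1], [0.5, 0.7]]
hook [543.3 247.3 190. ]
stand [560.5 254.3] 21.88 [[-0.5, -0.5], [1.0, -0.9], [0.0, 0.9], [-0.5, 0.5]]
hook [542.9 247.2 190. ]
t 35.9 tcp [483.9 174.6 206.6] jaw deg 22.02 x [ 0. -0. -1.] j1,j6 [ 0.218 -0.167] F [-0.4 -0.3 -3.9] op 0.084
70 [-6.  46.5]
0 [58.9 72.6]
[[246.4 156.1]
 [264.3 156.1]]
```

```bash
python3 -m handwheel '[{"travel":[-2,15,0],"roll":0},{"travel":[-5,33,0],"roll":0},{"travel":[-5,45,0],"roll":0},{"travel":[2,48,0],"roll":0},{"travel":[14,53,0],"roll":0},{"travel":[26,58,0],"roll":0},{"travel":[30,60,0],"roll":0},{"travel":[30,60,0],"roll":0}]';python3 -m handwheel '[{"travel":[0,0,0],"roll":0},{"travel":[0,0,0],"roll":0}]';python3 -c "
from h import *
st();p,im=snap('wrist','w26');np.savez('pics/w26.npz',**p);snap('scene','s26',(230,120,400,250),4)"
```

```text
t: 36.7
eef_pos: [514.2, 235.1, 206.3]
tcp_rot: [-1.279, 1.571, -2.465]
ft_force: [-0.2, -1.3, -4.7]
opening: 0.078
t: 36.9
eef_pos: [513.4, 235.0, 206.7]
tcp_rot: [-1.565, 1.571, -2.75]
ft_force: [0.5, 0.9, -4.2]
opening: 0.08
t 36.9 tcp [513.4 235.  206.7] jaw deg 22.08 x [-0. -0. -1.] j1,j6 [ 0.312 -0.073] F [ 0.5  0.9 -4.2] op 0.08
```

View pics/w26.png

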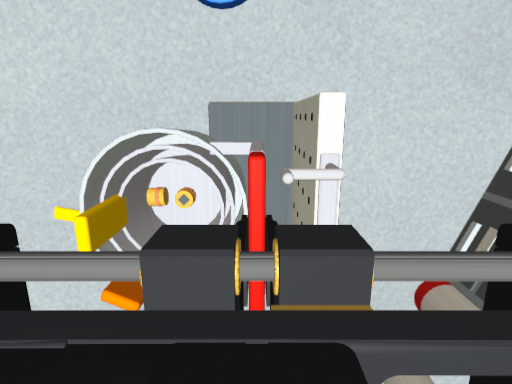

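View pics/s26.png

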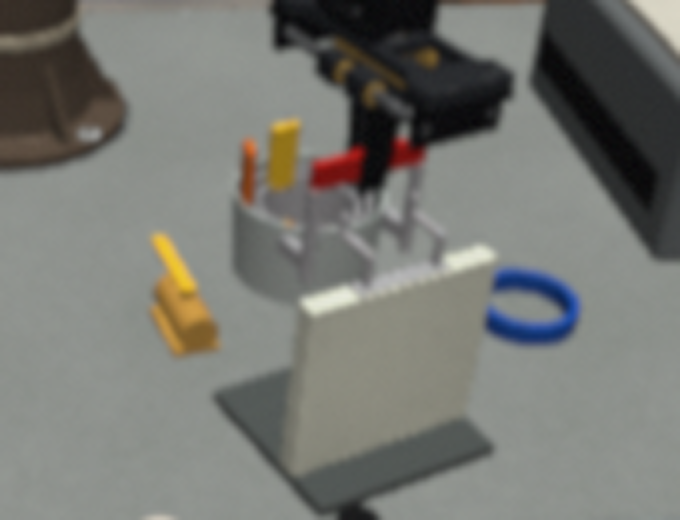

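```bash
python3 -m handwheel '[{"travel":[6,2.5,0],"roll":0},{"travel":[14,5.7,0],"roll":0},{"travel":[22,9,0],"roll":0},{"travel":[27,11,0],"roll":0},{"travel":[29.5,12,0],"roll":0},{"travel":[29.5,12,0],"roll":0},{"travel":[29.5,12,0],"roll":0},{"travel":[29.5,12,0],"roll":0}]';python3 -c "
from h import *
st();p,im=snap('wrist','w27');np.savez('pics/w27.npz',**p);snap('scene','s27',(230,120,400,250),4)"
```

```text
t: 37.8
eef_pos: [543.0, 247.1, 206.7]
tcp_rot: [-1.673, 1.571, -2.858]
ft_force: [-0.4, 0.3, -3.9]
opening: 0.083
t 37.8 tcp [543.  247.1 206.7] jaw deg 22.08 x [-0. -0. -1.] j1,j6 [ 0.316 -0.069] F [-0.4  0.3 -3.9] op 0.083
```

View pics/w27.png

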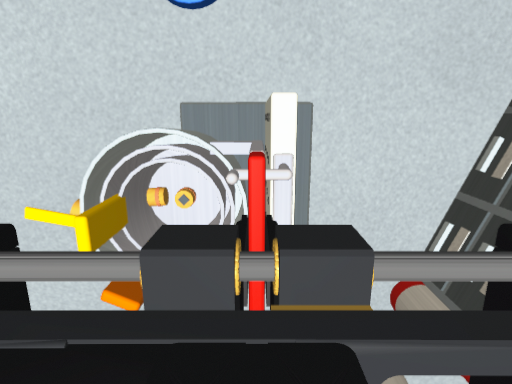

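View pics/s27.png

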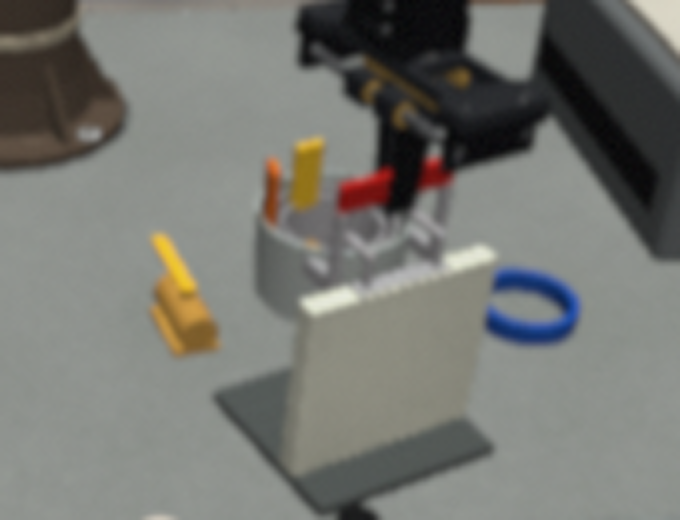

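```bash
python3 - <<'E'
from stand import *
p=dict(np.load('pics/w27.npz'))
a=np.radians(22.05);R=np.array([[np.cos(a),-np.sin(a)],[np.sin(a),np.cos(a)]])
for S in([560.6,254.4],):
    for m in((-32.5,30,201),(9,80,160),(-9,80,160),(-105,80,12)):
        print(m,w2px(p,np.r_[np.array(S)+R@np.array(m[:2]),m[2]]).round(1))
im=cv2.imread('pics/w27_raw.png');cv2.imwrite('pics/w27z.png',cv2.resize(im[80:250,170:330],None,fx=3.5,fy=3.5,interpolation=2))
E
```

```text
(-32.5, 30, 201) [[231.8 179.3]]
(9, 80, 160) [[298.   92.7]]
(-9, 80, 160) [[270.7  92.7]]
(-105, 80, 12) [[178.7 102.1]]
```

View pics/w27z.png

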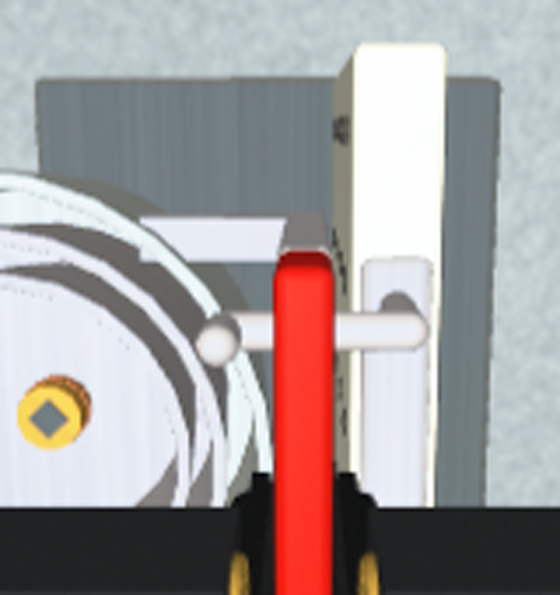

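```bash
python3 -m handwheel '[{"travel":[0,0,-6],"roll":0},{"travel":[0,0,-13],"roll":0},{"travel":[0,0,-19],"roll":0},{"travel":[0,0,-22],"roll":0},{"travel":[0,0,-24],"roll":0},{"travel":[0,0,-24.5],"roll":0},{"travel":[0,0,-24.5],"roll":0},{"travel":[0,0,-24.5],"roll":0}]';python3 -c "
from h import *
st();p,im=snap('wrist','w28');np.savez('pics/w28.npz',**p);snap('scene','s28',(230,120,400,250),4)"
```

```text
t: 38.7
eef_pos: [543.4, 247.2, 182.4]
tcp_rot: [1.463, 1.57, 0.277]
ft_force: [-0.2, 0.8, -4.4]
opening: 0.086
t 38.7 tcp [543.4 247.2 182.4] jaw deg 22.08 x [ 0.  0. -1.] j1,j6 [ 0.316 -0.069] F [-0.2  0.8 -4.4] op 0.086
```

View pics/s28.png

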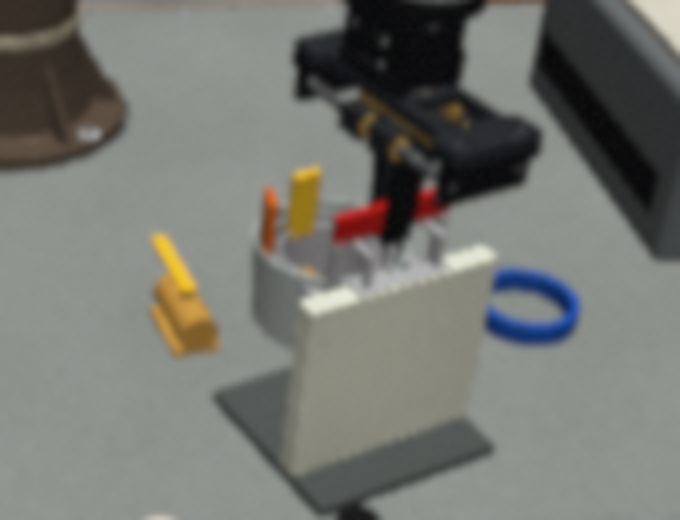

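View pics/w28.png

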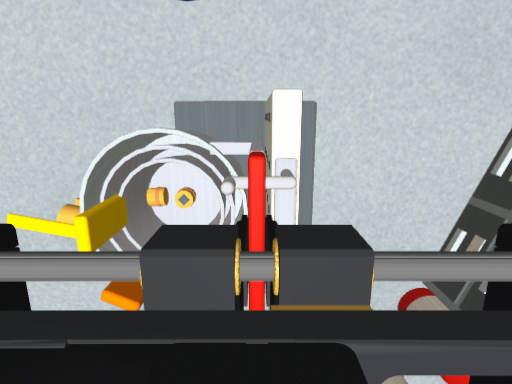

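```bash
python3 -m handwheel '[{"travel":[2,1,0],"roll":0},{"travel":[3.5,1.4,0],"roll":0},{"travel":[3.5,1.4,-0.5],"roll":0},{"travel":[3.5,1.4,-1],"roll":0},{"travel":[3.5,1.4,-1],"roll":0}]';python3 -m handwheel '[{"travel":[0,0,-0.5],"roll":0},{"travel":[0,0,-1],"roll":0},{"travel":[0,0,-1],"roll":0}]'
```

```text
t: 39.3
eef_pos: [547.1, 248.7, 181.6]
tcp_rot: [1.491, 1.57, 0.306]
ft_force: [-0.1, 0.7, 0.6]
opening: 0.08
t: 39.6
eef_pos: [547.2, 248.7, 181.5]
tcp_rot: [1.474, 1.569, 0.288]
ft_force: [-1.7, -1.0, 9.0]
opening: 0.085
```

```bash
python3 -m handwheel '[{"travel":[0,0,1],"roll":0},{"travel":[0,0,1],"roll":0}]';python3 -m handwheel '[{"travel":[0,0,0],"roll":0},{"travel":[0,0,0],"roll":0},{"travel":[0,0,0],"roll":0},{"travel":[0,0,0],"roll":0},{"travel":[0,0,0],"roll":0}]' 0.5;python3 -c "
from h import *
st();p,im=snap('wrist','w29');np.savez('pics/w29.npz',**p);snap('scene','s29',(230,120,400,250),4)"
```

```text
t: 39.8
eef_pos: [546.9, 248.6, 181.5]
tcp_rot: [1.484, 1.57, 0.298]
ft_force: [-0.7, -0.2, 3.3]
opening: 0.08
t: 40.3
eef_pos: [546.7, 248.6, 181.0]
tcp_rot: [-1.582, 1.571, -2.767]
ft_force: [-0.3, -0.8, 0.7]
opening: 0.243
t 40.3 tcp [546.7 248.6 181. ] jaw deg 22.08 x [-0. -0. -1.] j1,j6 [ 0.317 -0.069] F [-0.3 -0.8  0.7] op 0.243
```

View pics/s29.png

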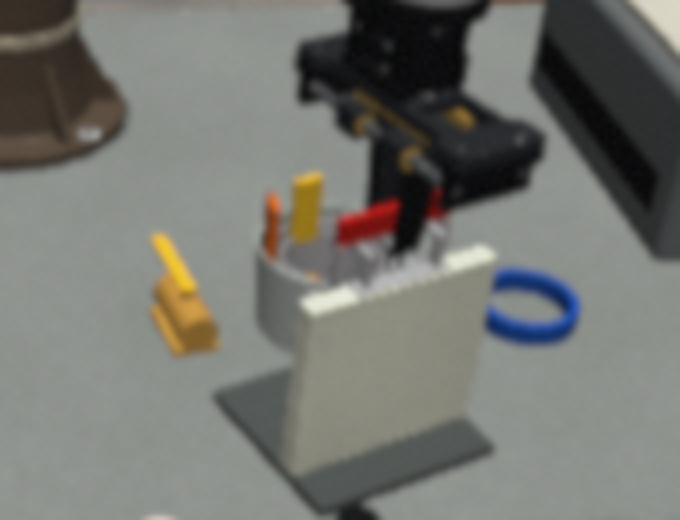

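View pics/w29.png

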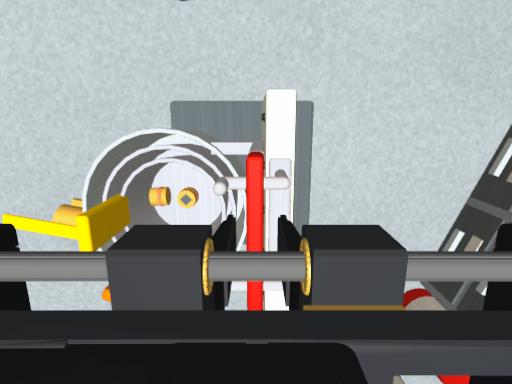

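The pail is hanging and the fingers are clear of the bar on both sides. I'll retreat straight up and check.

```bash
python3 -m handwheel '[{"travel":[0,0,10],"roll":0},{"travel":[0,0,25],"roll":0},{"travel":[0,0,50],"roll":0},{"travel":[0,0,85],"roll":0},{"travel":[0,0,120],"roll":0},{"travel":[0,-20,130],"roll":0},{"travel":[0,-40,130],"roll":0},{"travel":[0,-60,130],"roll":0}]';python3 -m handwheel '[{"travel":[0,-30,0],"roll":0},{"travel":[0,-50,0],"roll":0},{"travel":[0,-60,0],"roll":0},{"travel":[0,-60,0],"roll":0},{"travel":[0,-60,0],"roll":0}]';python3 -c "
from h import *
st();p,im=snap('wrist','w30');np.savez('pics/w30.npz',**p);snap('scene','s30',(230,120,400,250),4);snap('top','t30')
import time
p2,im2=snap('wrist','w31');print(np.abs(im.astype(int)-im2).max())"
```

```text
t: 41.2
eef_pos: [546.6, 188.0, 312.5]
tcp_rot: [1.365, 1.569, 0.18]
ft_force: [1.1, 0.5, 0.1]
opening: 0.249
t: 41.7
eef_pos: [546.8, 129.1, 311.4]
tcp_rot: [1.796, 1.57, 0.61]
ft_force: [0.5, -0.3, 0.6]
opening: 0.248
t 41.7 tcp [546.8 129.1 311.4] jaw deg 22.07 x [ 0.  0. -1.] j1,j6 [ 0.114 -0.271] F [ 0.5 -0.3  0.6] op 0.248
153
```

View pics/s30.png

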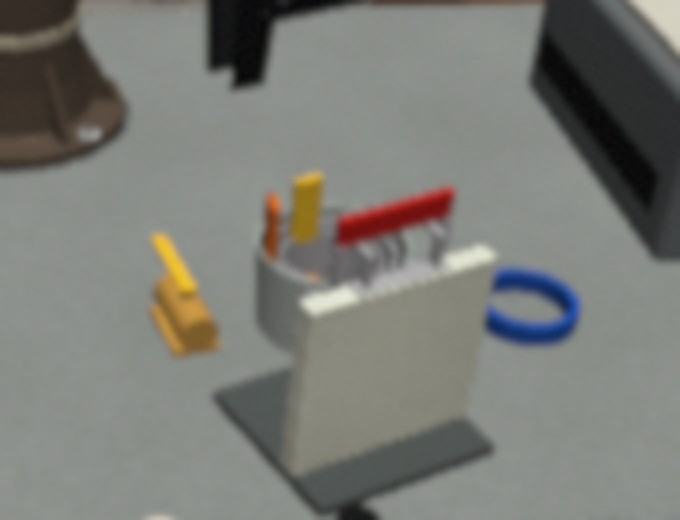

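View pics/w30.png

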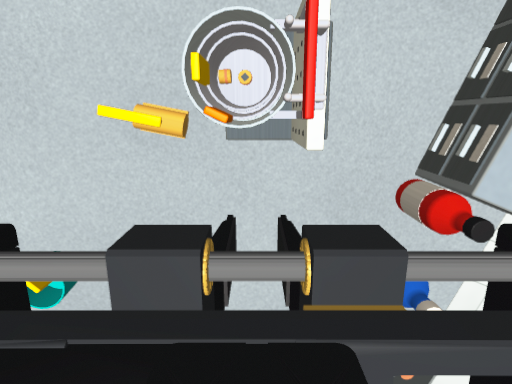

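View pics/t30.png

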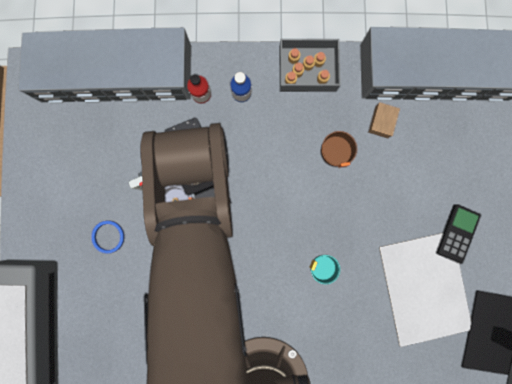

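```bash
python3 -m handwheel '[{"travel":[0,0,0],"roll":0},{"travel":[0,0,0],"roll":0},{"travel":[0,0,0],"roll":0}]'; python3 - <<'E'
from stand import *
s,j=st()
p,im=snap('wrist','w32');_,im2=snap('wrist','w33')
c1=rng(im,(0,170,100),(4,255,255));c2=rng(im2,(0,170,100),(4,255,255));b=(290,0,330,130)
print(cen(c1,b),cen(c2,b))
a=np.radians(22.05);R=np.array([[np.cos(a),-np.sin(a)],[np.sin(a),np.cos(a)]])
for m in((-19,-48,212),(-11,-48,212),(-83+4,0,0)):print(m,w2px(p,np.r_[np.array([560.6,254.4])+R@np.array(m[:2]),m[2]]).round(1))
ys,xs=np.nonzero(c1[80:125,290:330]);print('bar near end: row max',ys.max()+80,'cols at row 112',np.nonzero(c1[112])[0][[0,-1]])
def ext(xy,r,z):
    e=w2px(p,circ(xy,r,z,181));return np.r_[e.min(0),e.max(0)].round(1)
ax=np.array([560.6,254.4])+R@np.array([-79,0]);print(ext(ax,58,145))
E
```

```text
t: 42.2
eef_pos: [546.8, 128.8, 311.1]
tcp_rot: [2.174, 1.571, 0.988]
ft_force: [-0.4, -0.4, -0.2]
opening: 0.249
t 42.2 tcp [546.8 128.8 311.1] jaw deg 22.09 x [ 0.  0. -1.] j1,j6 [ 0.114 -0.272] F [-0.4 -0.4 -0.2] op 0.249
(np.float64(310.08880866425994), np.float64(57.237545126353794), 1385) (np.float64(310.09747292418774), np.float64(57.2245487364621), 1385)
(-19, -48, 212) [[304.9 118.4]]
(-11, -48, 212) [[314.5 118.3]]
(-79, 0, 0) [[242.8  83.2]]
bar near end: row max 118 cols at row 112 [303 313]
[179.    4.2 294.7 127.6]
```

View pics/w32.png

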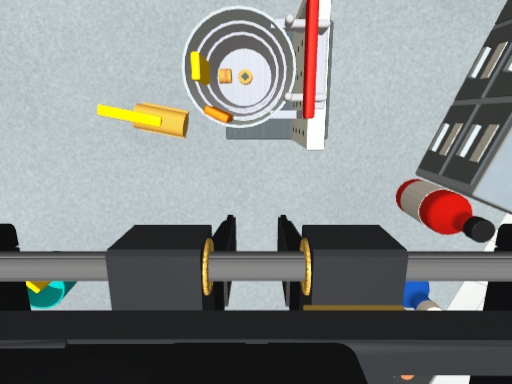

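The bar is on the hook point, within about 5 mm along the prongs and 1 mm across, and the pail is still. Both cups are nested and both plugs are inside. Handing in.

```bash
python3 -c "
from cell import job
print(job.job_done())"
```

```text
the job is handed in; nothing more can be done
None
```

The packed pail is hanging still on both prongs and the job is handed in, at about 42 s of the 200 s limit. The hand-in reports no verdict, so this rests on my own checks.

**What I did:** This scene had two cups (cup_l and cup_m, no cup_s) and two loose brass plugs. I set cup_l in the pail by its orange tab, then cup_m inside it by its yellow tab, and dropped both plugs into cup_m. I then carried the pail by its red bar to the stand, lowered it over both prongs, let go and backed away.

**Last checks:**
- **Position:** In the last wrist picture the bar lies about 4–5 mm from the hook point along the prongs (limit 16 mm) and about 1 mm off across them (limit 18 mm).
- **Height:** The bar met the prongs at the expected height, with the tool at about 181.6 mm.
- **Stillness:** The bar had moved about 0.01 px between two consecutive pictures, and the wrist force was near zero.
- **Contents:** The cups are nested, and both plugs are inside cup_m; one appears to be lying on its side.
- **Other goods:** In the final views the bystanders and look-alikes appeared where they started. I saw no cup knocked aside during the run.

**Disagreements:**
- The top and wrist cameras differed by up to about 5 mm on some objects, so I relied on the wrist camera.
- One comparison of two pictures taken during the retreat showed differing pixels. I put that down to the arm still settling, and a repeat after it settled showed no motion.
- I did not measure the pail's tilt separately. It only looked upright in the pictures.

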